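Unhook two freshly marked steel hooks and lock them in the parts tray

TASK

The open-eye hook is caught round the strip of the standing hook: twist it until its mouth lets the strip through and draw it off, without lifting or toppling the standing hook. Then put the two hooks in the two pockets of the tray, one in each (either way round), the standing hook upright on its foot and the open-eye hook flat on its shank, both right down on the tray floor. Last, swing the keeper bar over the pockets until it clicks fully home, and leave the jar, tag stack and gauge block where they are.

Things in the scene. Friction and masses are not known exactly. Their poses are not given: they have to be found in the camera images.
- stand_mid (a point): Standing hook, dark steel, loose, 200 g, 50 mm tall. Origin: on its strip, 25 mm above the foot's underside; z up. Foot 40 x 40 x 6 mm; upright strip at its centre, 5 mm thick (x), 18 mm wide (y). The top bends over along +x: arm 18 mm wide, 5 mm thick, reaching 26 mm from the origin, its end lip hanging to 33 mm above the worktop. Grip from above across the 18 mm.
- eye_grip (a point): Open-eye hook, dark steel, loose, 240 g. Origin: centre of its shank, 11 mm from its balance point. Shank 52 (x) x 14 (y) x 22 mm tall, lying on the worktop, z up; a disc ends it at +x, 39 mm from the origin. At -x a level C-shaped eye of 8 mm round bar (inside 28 mm, outside 44 mm across) is centred 60 mm from the origin; its 12 mm mouth is at the -x tip, opposite the shank.
- eye_center (a point): Centre of the C-eye, 14 mm above the shank's underside; axes of eye_grip. At the start the strip stands in the eye, its 18 mm width blocking the mouth; shank within 0.35 rad of stand_mid's -x. With the shank turned along stand_mid's y (either way, within 0.2 rad) the 5 mm thickness passes the mouth as the hook is drawn off, shank leading. Eye bar: 4 mm above the foot.
- tray: Grey tray fixed to the worktop, origin under its centre, z up. 160 (x) x 168 (y) x 30 mm tall, walls and floor 4 to 5 mm. A 4 mm divider along x at y = 0 leaves two pockets 152 x 78 mm, centred at y = +42 and -42 mm. Posts 16 x 14 mm at y = +92 (hinge, 58 mm tall) and y = -92 mm (catch, 52 mm tall, stop tab 70 mm); lug 8 mm tall outside the -x wall.
- keeper (a joint): Keeper bar angle, rad: 0 = shut on its stop, bar along the tray's -y over both pockets; grows as the bar swings level towards the tray's +x (1.57 = along +x), to 2.1. Stays where left (friction 0.03 N m). A spring click between 0.08 and 0.04 rad takes about 3 N at the knob to push through; past it the bar is held shut at 0 to 0.02.
- keeper_knob (a point): Middle of the black upright knob on the keeper bar, 80 mm above the worktop; 14 mm across, from 68 to 92 mm height, 165 mm from the hinge axis. Steel bar 14 mm wide, 205 mm long, at 60 to 68 mm height, turning about the vertical. Axes turn with the bar: -y from hinge to tip, +x the opening direction.
- keeper_hinge (a point): Point on the keeper bar's vertical hinge axis, 80 mm above the worktop, at the tray's x = 0, y = +92 mm.
- jar: Bystander: white jar with a black cap, 56 mm across, 65 mm tall; origin under its centre.
- tags: Bystander: stack of brass tag blanks 60 x 40 x 14 mm; origin under its centre.
- gauge: Bystander: bright steel gauge block 50 x 30 x 30 mm; origin under its centre.
Things that resemble listed ones, but are neither listed nor needed, are in the scene too. What is shaped like the part that bears stand_mid but orange is not meant. Of the things that look like the part that bears eye_grip, the smaller one is meant.

How it is judged:
By the outcome, as a careful person would: the job done as asked, in the order asked, and still so for the second after the job is handed in, with the robot touching nothing.
It also fails if it takes over 72 s, if anything falls off the work surface, if the arm or the gripper's body presses on something with over 40 N, if the wrist force passes 120 N, or if a joint passes its speed limit or range.

ROBOT

A 6-joint arm with a two-finger parallel gripper is mounted at the origin on the work surface. World frame = base frame: x ahead of the robot, y to its left, z up, the work surface at z = 0. Lengths are in m, angles in degrees, forces in N, time in s.
With the tool pointing down it reaches from about 0.3 to 0.75 m from the base axis. Payload 8.5 kg.
Tool frame: the origin (TCP) lies on the centre line of the jaws, within the pads' length; the fingertips stand 14 mm ahead of it and the grasp point (between the pads) lies 5 mm behind it; z points along the fingers, y is the direction in which the jaws open and shut (so a half turn about z gives the same grasp; the last joint's range is limited). The gripper opens to 85 mm and grips with 20 to 120 N. Pads are 22 mm wide; open, the fingers measure 114 mm over their backs; the gripper's body (76 mm by 85 mm) begins 54 mm behind the grasp point. The pads swing forward as they close: fully open they stand 13 mm farther back than shut.
Start: joints at [51.721, 21.807, 74.336, -0, 83.858, -12.336], TCP at [0.241, 0.495, 0.245] pointing down, gripper open.
Joint ranges: [-178.18, 178.18], [-50.72, 133.34], [12.68, 142.11], [-81.47, 261.47], [9.98, 163.14], [-165.26, 165.26]. Speed limits (degrees/s): [136.94, 136.94, 180, 180, 180, 180].

INTERFACE

Orientations are given as a 3x3 rotation matrix whose columns are the frame's x, y, z axes.
In Python, from rig import env, optics, order, finder gives the robot as it stands.
- The arm moves only by the tool play_rows, never from a script. Its argument "commands" is a list of rows, each an object of numbers: "grip": the closure, from -1 (fully open) to 1 (shut); "x", "y", "z": the shift along the tool's x, y, z in m; "rx", "ry", "rz": the turn, a rotation vector about the tool's x, y, z in rad. A call has 1 to 12 rows; each row shifts and turns the commanded pose from where the row before left it, along the tool's axes as they then stand; what a row does not reach is not made up. A row lasts 1/8 s, in which the tool goes at most 62.5 mm and 10.7 degrees, less where a joint would pass 70% of its speed; a pose out of reach is approached as far as the arm can. A call is refused whole if a number of a shift passes 0.0625 or a number of a turn 0.188, either way. A call with a gripper value outside its range is refused whole. The fingers move at their own pace and stop on an object; "squeeze" is the grip in N (left out, the last holds). Time passes only in rows, so rows that do not move let the fingers close. It gives the time, the measured TCP pose, the force and the opening at its end, in the units of the state.
- env.observe(): the state, without advancing time (a new reading comes with each control period).
- optics.get_image(name): name is "scene" or "top"; returns a dict with "color" (384x512x3 uint8, blue, green, red), "range_z" (384x512 float32, m along the optical axis (not along the pixel's ray), 0 where there is no reading), "fov_y" (degrees; the focal length in pixels is half the picture's height over the tangent of half this angle, whatever the lens; pixels are square), "cx", "cy" (the principal point, pixels), "dist_coeffs" ([k1, k2, p1, p2, k3] as OpenCV has them; the pictures are not rectified), "cam_to_world" (4x4, takes a point from camera to world coordinates). Camera axes: x right, y down, z forward; pixel columns grow to the right and rows downward; lengths in m; the calibration is good to about 2 mm. A picture is of the moment at which its call begins.
- order.close_job(): hands the job in, once; it reports no verdict.
Trained networks look in the newest picture that a camera, given by its name, has taken for a name from the list of things; names that differ only in an ending like _2 or _b are one class to them, and where a whole thing is asked for, a point or a joint stands for the part that bears it (a point fixed in the world has none). Each returns a list of dicts, best first, with "conf" (0 to 1); they miss things now and then, are a little off and sometimes report something else, mostly with a low value. They report only what shows in the picture. A call takes as long as a camera call. They do not tell look-alikes from the thing itself.
- finder.boxes_of(camera, thing): "point" ([x, y, z] in m, in world coordinates, good to about 4 mm: the middle of the surface that is visible of it).
The state is a dict: "time_s": time; "q": joint angles; "qvel": joint speeds; "joint_efforts": joint torques, N m; "position": TCP position; "tool_rot": TCP orientation; "ft_force": force on the tool from outside, world axes, zero at the start; "wrist_torque": the same for the moment, N m; "grip_width": finger opening in m.
Only numpy, scipy, OpenCV 4.12 (cv2) and the standard library are available. Lean on these libraries where they do the work, as an engineer would, in place of code of your own. Each camera call takes 0.05 s, during which the arm holds its last target.

## Working session

There is one attempt and no reset: what is moved stays moved. The work goes in short steps, Python scripts to look and compute and a tool call to move; the robot and the scene stay as the last step left them, time stands still between calls to the robot, and variables do not carry over. Pictures are saved under pics/ and viewed, and the job is handed in when it is done.

Besides the shell and the picture viewer there is one more tool, called after ">>>" as name(argument=value, ...), one argument or row to a line, values as JSON. play_rows: Moves the arm, as the interface text tells. Its arguments: {"type":"object","properties":{"commands":{"type":"array"},"squeeze":{"type":"number"}},"required":["commands"]}

```bash
mkdir -p pics; ls
cat > h.py <<'E'
import numpy as np, cv2
from rig import env, optics, order, finder
def K(im):
    h,w=im["color"].shape[:2]; f=h/2/np.tan(np.radians(im["fov_y"])/2)
    return np.array([[f,0,im["cx"]],[0,f,im["cy"]],[0,0,1.]])
def cloud(im):
    h,w=im["range_z"].shape; k=K(im); u,v=np.meshgrid(np.arange(w),np.arange(h))
    p=np.stack([u,v],-1).reshape(-1,1,2).astype(np.float64)
    n=cv2.undistortPoints(p,k,np.array(im["dist_coeffs"],float)).reshape(h,w,2)
    z=im["range_z"].astype(float); P=np.dstack([n[...,0]*z,n[...,1]*z,z])
    T=np.array(im["cam_to_world"]); W=P@T[:3,:3].T+T[:3,3]; W[z<=0]=np.nan
    return W
def proj(im,pts):
    T=np.linalg.inv(np.array(im["cam_to_world"])); r,_=cv2.Rodrigues(T[:3,:3])
    return cv2.projectPoints(np.array(pts,float).reshape(-1,1,3),r,T[:3,3],K(im),np.array(im["dist_coeffs"],float))[0].reshape(-1,2)
def ortho(W,C,x0,x1,y0,y1,res=0.001,zmax=0.3):
    # height/colour map
    X=W.reshape(-1,3);c=C.reshape(-1,3);m=np.isfinite(X[:,0])&(X[:,2]<zmax);X=X[m];c=c[m]
    i=((x1-X[:,0])/res).astype(int); j=((y1-X[:,1])/res).astype(int)
    H=int((x1-x0)/res);Wd=int((y1-y0)/res); ok=(i>=0)&(i<H)&(j>=0)&(j<Wd)
    o=np.argsort(X[ok][:,2]); img=np.zeros((H,Wd,3),np.uint8); z=np.full((H,Wd),np.nan)
    img[i[ok][o],j[ok][o]]=c[ok][o]; z[i[ok][o],j[ok][o]]=X[ok][o][:,2]
    return img,z
E
python3 - <<'E'
from h import *
for n in ("scene","top"):
    im=optics.get_image(n); cv2.imwrite(f"pics/{n}0.png",im["color"]); print(n,im["fov_y"],np.round(im["cam_to_world"],3).tolist())
    np.savez(f"{n}0.npz",W=cloud(im),C=im["color"])
    for t in ["stand_mid","eye_grip","eye_center","tray","keeper","keeper_knob","keeper_hinge","jar","tags","gauge"]:
        try: print(t,[(np.round(d["point"],3).tolist(),round(d["conf"],2)) for d in finder.boxes_of(n,t)])
        except Exception as e: print(t,e)
s=env.observe();print(s)
E
```

```text
pics
scene 55.4363425855778 [[-0.842, 0.411, -0.35, 0.8], [0.54, 0.628, -0.561, 0.497], [-0.011, -0.661, -0.75, 0.697], [0.0, 0.0, 0.0, 1.0]]
stand_mid [([0.566, 0.185, 0.033], 0.74), ([0.648, 0.22, 0.007], 0.65)]
eye_grip [([0.505, 0.171, 0.02], 0.8), ([0.35, 0.205, 0.027], 0.72)]
eye_center [([0.503, 0.173, 0.02], 0.93), ([0.349, 0.204, 0.021], 0.73)]
tray [([0.547, -0.17, 0.012], 0.61), ([0.638, -0.053, 0.064], 0.58)]
keeper [([0.638, -0.055, 0.066], 0.85)]
keeper_knob [([0.64, -0.059, 0.072], 0.75)]
keeper_hinge [([0.643, -0.063, 0.072], 0.63)]
jar [([0.668, 0.357, 0.068], 0.63)]
tags [([0.68, 0.077, 0.013], 0.97)]
gauge [([0.723, -0.058, 0.028], 0.76)]
top 53.33566134546281 [[0.026, -0.993, 0.119, 0.42], [-1.0, -0.025, 0.006, 0.031], [-0.003, -0.119, -0.993, 1.008], [0.0, 0.0, 0.0, 1.0]]
stand_mid [([0.556, 0.18, 0.041], 0.71), ([0.64, 0.212, 0.009], 0.5)]
eye_grip [([0.515, 0.163, 0.019], 0.67)]
eye_center [([0.343, 0.175, 0.031], 0.78)]
tray [([0.543, -0.174, 0.005], 0.87)]
keeper [([0.62, -0.066, 0.069], 0.95)]
keeper_knob [([0.616, -0.065, 0.067], 0.78)]
keeper_hinge [([0.62
[... 191 characters left out ...]
37995e-03,
        8.38593070e+01, -1.23374165e+01]), 'qvel': array([-0.05909173,  0.01662281,  0.09755417,  0.07875604,  0.02821828,
       -0.1607498 ]), 'joint_efforts': array([ 8.71112807e-04, -4.48329127e+01, -2.31464750e+01, -1.52916227e-04,
        5.61645138e-04,  4.39541608e-06]), 'position': array([0.24059109, 0.4945628 , 0.24532147]), 'tool_rot': array([[-8.99244782e-01,  4.37445792e-01, -3.77424460e-05],
       [ 4.37445793e-01,  8.99244782e-01, -8.68354504e-06],
       [ 3.01411174e-05, -2.43189068e-05, -9.99999999e-01]]), 'ft_force': array([-1.27746481,  0.06072708, -0.2654187 ]), 'wrist_torque': array([ 0.05144085, -0.00635553, -0.03885158]), 'grip_width': 0.08521240662978799}
```

View pics/scene0.png

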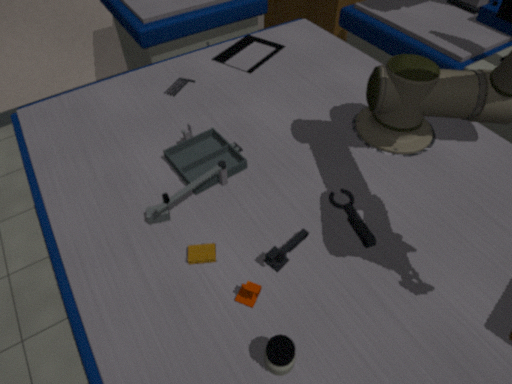

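View pics/top0.png

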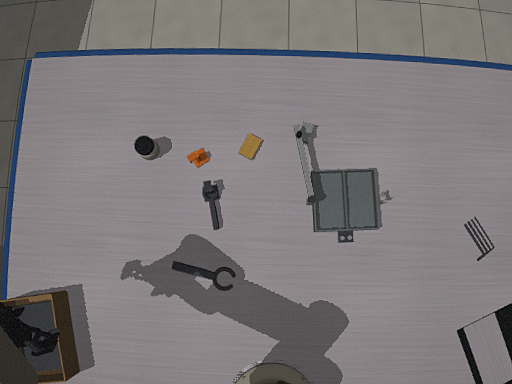

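Run:
```python
from h import *
for n in ("scene","top"):
    d=np.load(f"{n}0.npz"); 
    img,z=ortho(d["W"],d["C"],0.28,0.78,-0.32,0.32)
    cv2.imwrite(f"pics/ortho_{n}0.png",img)
    img,z=ortho(d["W"],d["C"],0.42,0.62,0.08,0.28)
    cv2.imwrite(f"pics/oz_{n}0.png",cv2.resize(img,None,fx=3,fy=3,interpolation=0))
```

```text
(no output)
```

The top view shows the hook pair at about (213,200), the orange look-alike at (198,157), the larger look-alike eye hook at (205,275), the tray at (345,200), the keeper bar from (315,200) to (303,128), and the gauge at (312,128). I'll zoom in next.

Run:
```python
from h import *
a=cv2.imread("pics/top0.png"); b=cv2.imread("pics/scene0.png")
c=np.hstack([cv2.resize(a[170:240,180:250],(400,400),interpolation=cv2.INTER_CUBIC),cv2.resize(b[220:290,250:320],(400,400),interpolation=cv2.INTER_CUBIC)])
cv2.imwrite("pics/z1.png",cv2.convertScaleAbs(c,alpha=1.8,beta=20))
c=np.hstack([cv2.resize(a[110:250,280:400],(400,467),interpolation=cv2.INTER_CUBIC),cv2.resize(b[110:230,140:260],(400,467),interpolation=cv2.INTER_CUBIC)])
cv2.imwrite("pics/z2.png",cv2.convertScaleAbs(c,alpha=1.5,beta=20))
for n in ("scene","top"):
    a=cv2.imread(f"pics/oz_{n}0.png"); cv2.imwrite(f"pics/ozb_{n}.png",cv2.convertScaleAbs(a,alpha=1.8,beta=20))
a=np.hstack([cv2.imread("pics/ozb_scene.png")[:, :390],cv2.imread("pics/ozb_top.png")[:, 200:]]);cv2.imwrite("pics/ozb.png",np.hstack([cv2.resize(cv2.imread(f"pics/ozb_{n}.png"),(400,400)) for n in("scene","top")]))
```

```text
(no output)
```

View pics/z1.png

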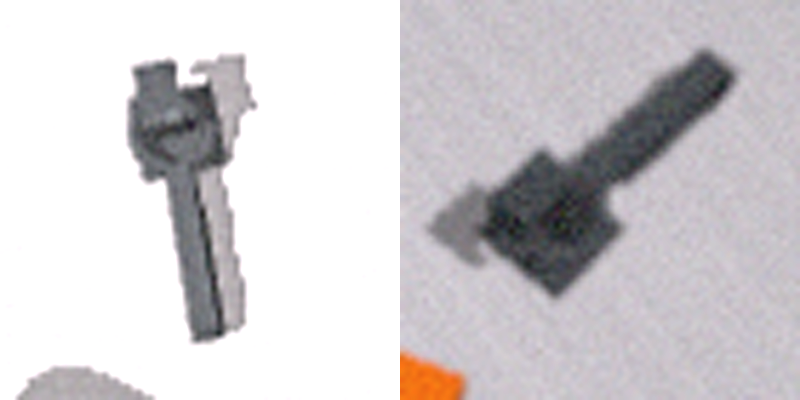

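View pics/z2.png

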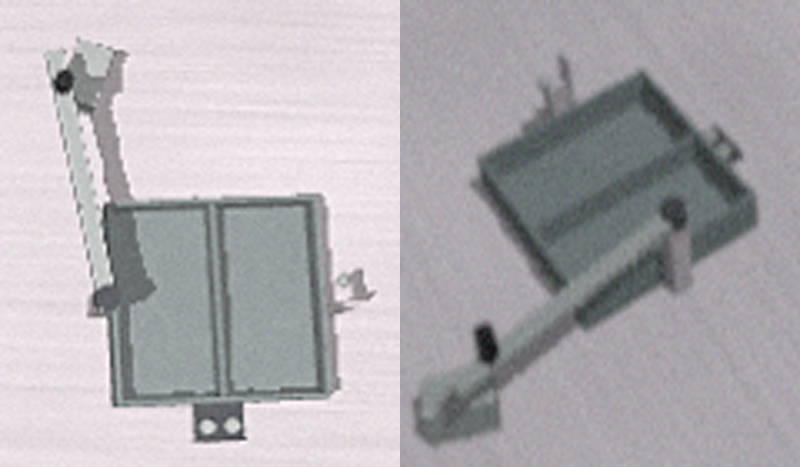

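View pics/ozb.png

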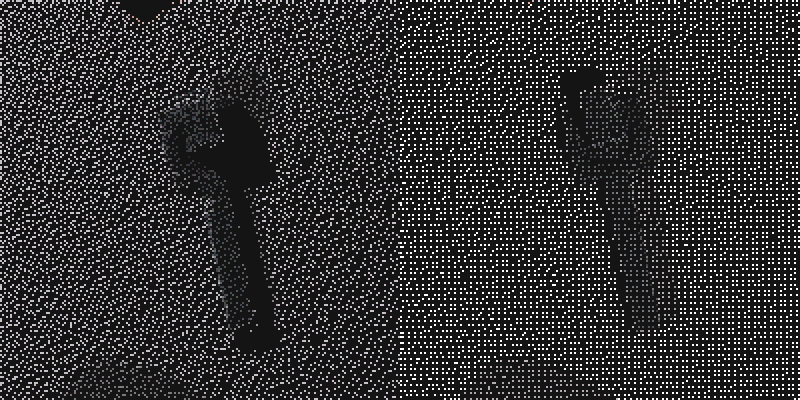

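Run:
```python
from h import *
for n in ("scene","top"):
    d=np.load(f"{n}0.npz"); W=d["W"].reshape(-1,3);C=d["C"].reshape(-1,3)
    t=(np.abs(W[:,0]-0.5)<.2)&(np.abs(W[:,1]-0.0)<.06)&(np.abs(W[:,2])<.01); print(n,"table z",np.median(W[t,2]),W[t,2].std())
    m=(W[:,0]>.42)&(W[:,0]<.61)&(W[:,1]>.1)&(W[:,1]<.25)&(C.max(1)<95)
    P=W[m]; 
    print(m.sum(), np.histogram(P[:,2],bins=np.arange(-.006,.06,.004)))
    a=P[P[:,2]>.043]; print("top arm",len(a),a.mean(0),a.min(0),a.max(0)); 
    if len(a)>4:
        u,s,v=np.linalg.svd(a[:,:2]-a[:,:2].mean(0)); print(s/np.sqrt(len(a)),v)
    b=P[(P[:,2]>.017)&(P[:,2]<.027)&(P[:,0]<.515)]; print("shank",len(b),b.mean(0),b.min(0),b.max(0)); u,s,v=np.linalg.svd(b[:,:2]-b[:,:2].mean(0)); print(s/np.sqrt(len(b)),v)
    # tray rim
    T=(W[:,0]>.4)&(W[:,0]<.68)&(W[:,1]>-.32)&(W[:,1]<-.04)&(W[:,2]>.025)&(W[:,2]<.034); r=W[T]
    rect=cv2.minAreaRect(r[:,:2].astype(np.float32)); print("rim",len(r),rect)
    k=W[(W[:,0]>.5)&(W[:,1]<0)&(W[:,1]>-.2)&(W[:,2]>.058)&(W[:,2]<.074)]; print("bar",len(k),k.mean(0),cv2.minAreaRect(k[:,:2].astype(np.float32)))
    k=W[(W[:,0]>.5)&(W[:,1]<0)&(W[:,1]>-.2)&(W[:,2]>.08)&(W[:,2]<.1)]; print("knob",len(k),k.mean(0))
    im,z=ortho(d["W"],d["C"],0.4,0.78,-0.32,0.32);
```

```text
scene table z -3.2012835845918186e-05 0.00131793849970339
1122 (array([ 19, 418, 107,  68,  32,  86, 142,  86,   5,   6,  12,  10,  11,
        65,  55,   0]), array([-0.006, -0.002,  0.002,  0.006,  0.01 ,  0.014,  0.018,  0.022,
        0.026,  0.03 ,  0.034,  0.038,  0.042,  0.046,  0.05 ,  0.054,
        0.058]))
top arm 129 [0.5612264  0.18106955 0.04946741] [0.54446839 0.16812689 0.04383109] [0.57567824 0.19231918 0.05316081]
[0.00880928 0.00557201] [[ 0.96609287  0.25819483]
 [-0.25819483  0.96609287]]
shank 158 [0.4863772  0.16537283 0.02148108] [0.45523654 0.15145121 0.01702709] [0.51489393 0.17666597 0.02494799]
[0.01755485 0.00427608] [[ 0.9759862   0.21783238]
 [-0.21783238  0.9759862 ]]
rim 430 ((0.5379136204719543, -0.17131289839744568), (0.16200140118598938, 0.19391319155693054), 3.916064739227295)
bar 536 [ 0.6246895  -0.06087338  0.06671885] ((0.621962308883667, -0.06180889904499054), (0.20510944724082947, 0.021820567548274994), 13.279855728149414)
knob 46 [ 0.69344009 -0.04602765  0.08853556]
top table z 7.678489294349333e-05 0.0018188873522795488
769 (array([ 51, 2
[... 246 characters left out ...]
arm 78 [0.56199392 0.17890037 0.04982823] [0.54791508 0.16820617 0.04393445] [0.5773331  0.18981805 0.05435792]
[0.00800557 0.00537149] [[-0.97307619 -0.23048369]
 [ 0.23048369 -0.97307619]]
shank 120 [0.48509725 0.16233591 0.02169856] [0.45647023 0.15061555 0.01757579] [0.51323663 0.17331391 0.0258022 ]
[0.01703037 0.00402149] [[-0.9786468  -0.20554912]
 [ 0.20554912 -0.9786468 ]]
rim 499 ((0.538821280002594, -0.17501839995384216), (0.15950217843055725, 0.1944608837366104), 3.321579933166504)
bar 444 [ 0.61577984 -0.06634486  0.06812899] ((0.6237131357192993, -0.06660793721675873), (0.20287474989891052, 0.020057568326592445), 11.637277603149414)
knob 28 [ 0.69235175 -0.04890383  0.08998119]
```

```bash
cat > fit.py <<'E'
from h import *
from scipy.optimize import least_squares
def box(p,c,h):
    q=np.abs(p-np.array(c))-np.array(h); return np.linalg.norm(np.maximum(q,0),axis=1)+np.minimum(q.max(1),0)
def sdf_stand(p): # origin at foot underside
    return np.min([box(p,(0,0,.003),(.02,.02,.003)),box(p,(0,0,.025),(.0025,.009,.025)),box(p,(.01175,0,.0475),(.01425,.009,.0025)),box(p,(.0235,0,.0415),(.0025,.009,.0085))],0)
def sdf_eye(p):
    r=np.hypot(p[:,0]+.06,p[:,1]); a=np.hypot(r-.018,p[:,2]-.014)-.004
    a=np.where((p[:,0]+.06<0)&(np.abs(p[:,1])<.006),.01,a)
    return np.min([a,box(p,(0,0,.011),(.026,.007,.011)),box(p,(-.032,0,.014),(.006,.004,.004)),box(p,(.033,0,.011),(.006,.007,.011))],0)
def tf(P,x,y,t,z=0):
    d=P-np.array([x,y,z]);c,s=np.cos(t),np.sin(t)
    return np.c_[c*d[:,0]+s*d[:,1],-s*d[:,0]+c*d[:,1],d[:,2]]
def fit_both(clouds,x0):
    def res(v):
        o=[]
        for i,P in enumerate(clouds):
            Q=P-np.r_[(v[6:8] if i==0 else -v[6:8]),0]
            d=np.minimum(np.abs(sdf_stand(tf(Q,*v[:3]))),np.abs(sdf_eye(tf(Q,*v[3:6]))))
            o.append(d)
        return np.r_[np.concatenate(o)/.001,v[6:8]/.001]
    return least_squares(res,x0,loss="soft_l1",diff_step=1e-4,x_scale=[.01,.01,.1,.01,.01,.1,.01,.01])
E
python3 - <<'E'
from fit import *
cl=[]
for n in ("scene","top"):
    d=np.load(f"{n}0.npz"); W=d["W"].reshape(-1,3);C=d["C"].reshape(-1,3)
    m=(W[:,0]>.43)&(W[:,0]<.60)&(W[:,1]>.12)&(W[:,1]<.23)&(C.max(1)<110)&(W[:,2]>.004)
    cl.append(W[m]); print(m.sum())
best=None
for dy in(-.003,0,.003):
  for a in (.1,.25,.4):
    r=fit_both(cl,[.55,.177+dy,a,.495,.165,np.pi+.21,0,.001])
    if best is None or r.cost<best.cost: best=r
    print(round(r.cost,1),np.round(r.x,4),np.degrees(r.x[[2,5]]))
np.save("fit0.npy",best.x)
E
```

```text
639
444
725.7 [ 5.5010e-01  1.7680e-01  2.4370e-01  4.9210e-01  1.6480e-01  3.3459e+00
 -1.4000e-03  3.0000e-04] [ 13.96584109 191.70852744]
752.4 [5.4810e-01 1.7610e-01 2.4790e-01 4.9400e-01 1.6510e-01 3.3487e+00
 5.0000e-04 8.0000e-04] [ 14.20593717 191.86741713]
752.9 [5.4810e-01 1.7610e-01 2.4860e-01 4.9440e-01 1.6530e-01 3.3502e+00
 6.0000e-04 9.0000e-04] [ 14.24354986 191.95119247]
725.7 [ 5.5010e-01  1.7680e-01  2.4370e-01  4.9210e-01  1.6480e-01  3.3459e+00
 -1.4000e-03  3.0000e-04] [ 13.9658376  191.70852773]
725.7 [ 5.5010e-01  1.7680e-01  2.4370e-01  4.9210e-01  1.6480e-01  3.3459e+00
 -1.4000e-03  3.0000e-04] [ 13.96583792 191.70852771]
725.7 [ 5.5010e-01  1.7680e-01  2.4370e-01  4.9210e-01  1.6480e-01  3.3459e+00
 -1.4000e-03  3.0000e-04] [ 13.96583921 191.70852775]
725.7 [ 5.5010e-01  1.7680e-01  2.4370e-01  4.9210e-01  1.6480e-01  3.3459e+00
 -1.4000e-03  3.0000e-04] [ 13.96583754 191.70852773]
725.7 [ 5.5010e-01  1.7680e-01  2.4370e-01  4.9210e-01  1.6480e-01  3.3459e+00
 -1.4000e-03  3.0000e-04] [ 13.96583761 191.70852773]
725.7 [ 5.5010e-01  1.7680e-01  2.4370e-01  4.9210e-01  1.6480e-01  3.3459e+00
 -1.4000e-03  3.0000e-04] [ 13.96583926 191.70852775]
```

>>> play_rows(
  commands=[
    {"grip": 0.1, "x": -0.0528, "y": -0.0267},
    {"grip": 0.1, "x": -0.0528, "y": -0.0267},
    {"grip": 0.1, "x": -0.0528, "y": -0.0267},
    {"grip": 0.1, "x": -0.0528, "y": -0.0267},
    {"grip": 0.1, "x": -0.0528, "y": -0.0267},
    {"grip": 0.1, "x": -0.0528, "y": -0.0267},
    {"grip": 0.1, "x": -0.0528, "y": -0.0267},
    {"grip": 0.1, "rz": 0.1774},
    {"grip": 0.1, "rz": 0.1774},
    {"grip": 0.1, "rz": 0.1774},
    {"grip": 0.1, "rz": 0.1774},
    {"grip": 0.1, "rz": 0.1774},
  ],
)

```text
invalid input at $.commands[0]: expected keys grip, x, y, z, rx, ry, rz
```

>>> play_rows(
  commands=[
    {"grip": 0.1, "rz": 0.1774, "z": 0.012},
    {"grip": 0.1, "rz": 0.1774, "z": 0.012},
    {"grip": 0.1, "rz": 0.1774, "z": 0.012},
    {"grip": 0.1, "rz": 0.1774, "z": 0.012},
    {"grip": 0.1, "rz": 0.1774, "z": 0.012},
    {"grip": 0.1, "rz": 0.1774, "z": 0.012},
    {"grip": 0.1, "rz": 0.1774, "z": 0.012},
    {"grip": 0.1, "rz": 0.1774, "z": 0.012},
    {"grip": 0.1, "rz": 0.1774, "z": 0.012},
    {"grip": 0.1},
    {"grip": 0.1},
  ],
)

```text
invalid input at $.commands[0]: expected keys grip, x, y, z, rx, ry, rz
```

```bash
cat >> h.py <<'E'
def st():
    s=env.observe(); R=s["tool_rot"]; psi=np.degrees(np.arctan2(R[1,0],R[0,0]))
    print("t",round(s["time_s"],2),"pos",np.round(s["position"],4),"psi",round(psi,2),"tilt",np.round(R[:2,2],4),"F",np.round(s["ft_force"],1),"w",round(s["grip_width"],4),"q6",round(s["q"][5],1))
    return s
def go(x,y,psi,z=None):
    s=st();R=s["tool_rot"];d=np.array([x,y,s["position"][2] if z is None else z])-s["position"]
    p=np.degrees(np.arctan2(R[1,0],R[0,0])); dr=np.radians((p-psi+180)%360-180)
    print("shift tool",np.round(R.T@d,4),"rz",round(dr,4))
E
python3 -c "
from h import *
go(.492,.165,11.8,.018)"
```

```text
t 1.1 pos [0.2406 0.4946 0.2453] psi 154.06 tilt [-0. -0.] F [-1.3  0.1 -0.3] w 0.0852 q6 -12.3
shift tool [-0.3703 -0.1864  0.2273] rz 2.4829
```

All keys are required in each row.

>>> play_rows(
  commands=[
    {"grip": 0.1, "x": -0.0528, "y": -0.0267, "z": 0, "rx": 0, "ry": 0, "rz": 0},
    {"grip": 0.1, "x": -0.0528, "y": -0.0267, "z": 0, "rx": 0, "ry": 0, "rz": 0},
    {"grip": 0.1, "x": -0.0528, "y": -0.0267, "z": 0, "rx": 0, "ry": 0, "rz": 0},
    {"grip": 0.1, "x": -0.0528, "y": -0.0267, "z": 0, "rx": 0, "ry": 0, "rz": 0},
    {"grip": 0.1, "x": -0.0528, "y": -0.0267, "z": 0, "rx": 0, "ry": 0, "rz": 0},
    {"grip": 0.1, "x": -0.0528, "y": -0.0267, "z": 0, "rx": 0, "ry": 0, "rz": 0},
    {"grip": 0.1, "x": -0.0528, "y": -0.0267, "z": 0, "rx": 0, "ry": 0, "rz": 0},
    {"grip": 0.1, "x": 0, "y": 0, "z": 0, "rx": 0, "ry": 0, "rz": 0.1774},
    {"grip": 0.1, "x": 0, "y": 0, "z": 0, "rx": 0, "ry": 0, "rz": 0.1774},
    {"grip": 0.1, "x": 0, "y": 0, "z": 0, "rx": 0, "ry": 0, "rz": 0.1774},
    {"grip": 0.1, "x": 0, "y": 0, "z": 0, "rx": 0, "ry": 0, "rz": 0.1774},
    {"grip": 0.1, "x": 0, "y": 0, "z": 0, "rx": 0, "ry": 0, "rz": 0.1774},
  ],
)

```text
time_s: 2.6
position: [0.4912, 0.1648, 0.2454]
tool_rot: [[-0.223, 0.975, 0.0], [0.975, 0.223, 0.0], [0.0, 0.0, -1.0]]
ft_force: [0.3, -0.1, 0.5]
grip_width: 0.0382
```

>>> play_rows(
  commands=[
    {"grip": 0.1, "x": 0, "y": 0, "z": 0.012, "rx": 0, "ry": 0, "rz": 0.1774},
    {"grip": 0.1, "x": 0, "y": 0, "z": 0.012, "rx": 0, "ry": 0, "rz": 0.1774},
    {"grip": 0.1, "x": 0, "y": 0, "z": 0.012, "rx": 0, "ry": 0, "rz": 0.1774},
    {"grip": 0.1, "x": 0, "y": 0, "z": 0.012, "rx": 0, "ry": 0, "rz": 0.1774},
    {"grip": 0.1, "x": 0, "y": 0, "z": 0.012, "rx": 0, "ry": 0, "rz": 0.1774},
    {"grip": 0.1, "x": 0, "y": 0, "z": 0.012, "rx": 0, "ry": 0, "rz": 0.1774},
    {"grip": 0.1, "x": 0, "y": 0, "z": 0.012, "rx": 0, "ry": 0, "rz": 0.1774},
    {"grip": 0.1, "x": 0, "y": 0, "z": 0.012, "rx": 0, "ry": 0, "rz": 0.1774},
    {"grip": 0.1, "x": 0, "y": 0, "z": 0.012, "rx": 0, "ry": 0, "rz": 0.1774},
    {"grip": 0.1, "x": 0, "y": 0, "z": 0, "rx": 0, "ry": 0, "rz": 0},
    {"grip": 0.1, "x": 0, "y": 0, "z": 0, "rx": 0, "ry": 0, "rz": 0},
  ],
)

```text
time_s: 3.98
position: [0.4914, 0.1648, 0.1378]
tool_rot: [[0.978, 0.207, 0.001], [0.207, -0.978, 0.0], [0.001, 0.0, -1.0]]
ft_force: [0.2, -0.0, -0.4]
grip_width: 0.0387
```

```bash
python3 -c "
from h import *
go(.492,.165,11.8,.018)"
```

```text
t 3.98 pos [0.4914 0.1648 0.1378] psi 11.96 tilt [0.0007 0.0001] F [ 0.2 -0.  -0.4] w 0.0387 q6 83.5
shift tool [ 5.000e-04 -1.000e-04  1.198e-01] rz 0.0027
```

>>> play_rows(
  commands=[
    {"grip": 0.1, "x": 0, "y": 0, "z": 0.03, "rx": 0, "ry": 0, "rz": 0},
    {"grip": 0.1, "x": 0, "y": 0, "z": 0.03, "rx": 0, "ry": 0, "rz": 0},
    {"grip": 0.1, "x": 0, "y": 0, "z": 0.03, "rx": 0, "ry": 0, "rz": 0},
    {"grip": 0.1, "x": 0, "y": 0, "z": 0.015, "rx": 0, "ry": 0, "rz": 0},
    {"grip": 0.1, "x": 0, "y": 0, "z": 0.014, "rx": 0, "ry": 0, "rz": 0},
    {"grip": 0.1, "x": 0, "y": 0, "z": 0, "rx": 0, "ry": 0, "rz": 0},
    {"grip": 0.1, "x": 0, "y": 0, "z": 0, "rx": 0, "ry": 0, "rz": 0},
  ],
)

```text
time_s: 4.85
position: [0.4916, 0.1649, 0.019]
tool_rot: [[0.979, 0.204, 0.001], [0.204, -0.979, 0.0], [0.001, 0.0, -1.0]]
ft_force: [0.9, -0.2, -0.1]
grip_width: 0.0384
```

```bash
python3 -c "
from h import *
go(.492,.165,11.8,.018);print(env.observe()['q'])
im=optics.get_image('scene');cv2.imwrite('pics/s1.png',cv2.convertScaleAbs(cv2.resize(im['color'][150:310,200:400],None,fx=4,fy=3.75),alpha=1.5))"
```

```text
t 4.85 pos [0.4916 0.1649 0.019 ] psi 11.77 tilt [0.0013 0.0002] F [ 0.9 -0.2 -0.1] w 0.0384 q6 83.7
shift tool [ 0.0004 -0.0001  0.001 ] rz -0.0005
[5.44174433e+00 3.49368804e+01 9.60660672e+01 2.41551382e-03
 4.89208989e+01 8.36679783e+01]
```

View pics/s1.png

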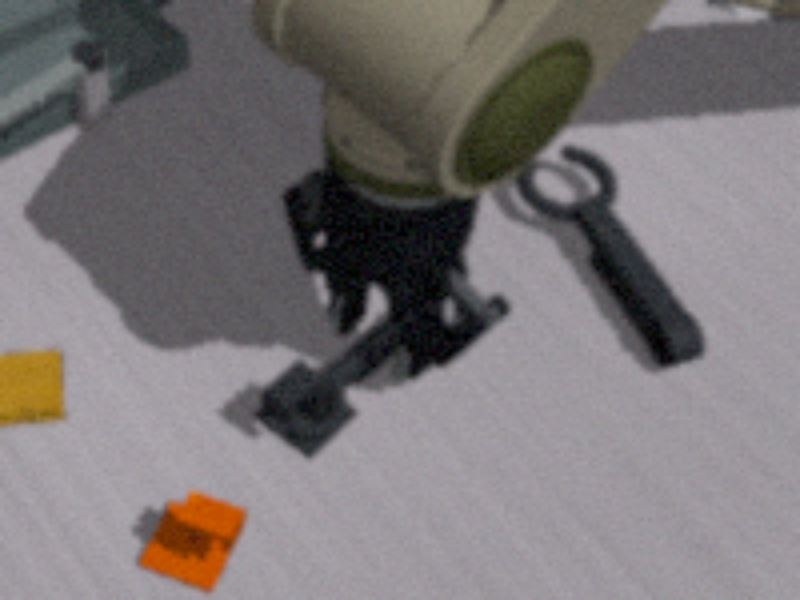

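The shank lies between the fingers at about (425,335). Next I close.

>>> play_rows(
  commands=[
    {"grip": 0.1, "x": 0, "y": 0, "z": 0.001, "rx": 0, "ry": 0, "rz": 0},
    {"grip": 1, "x": 0, "y": 0, "z": 0, "rx": 0, "ry": 0, "rz": 0},
    {"grip": 1, "x": 0, "y": 0, "z": 0, "rx": 0, "ry": 0, "rz": 0},
    {"grip": 1, "x": 0, "y": 0, "z": 0, "rx": 0, "ry": 0, "rz": 0},
    {"grip": 1, "x": 0, "y": 0, "z": 0, "rx": 0, "ry": 0, "rz": 0},
    {"grip": 1, "x": 0, "y": 0, "z": 0, "rx": 0, "ry": 0, "rz": 0},
  ],
  squeeze=50,
)

```text
time_s: 5.65
position: [0.4913, 0.1648, 0.0177]
tool_rot: [[0.979, 0.204, 0.001], [0.204, -0.979, 0.0], [0.001, 0.0, -1.0]]
ft_force: [-0.4, -0.3, 6.3]
grip_width: 0.0128
```

```bash
cat > arc.py <<'E'
from h import *
def arc(c,dpsi,n):
    # rotate the tool about world point c by dpsi deg (ccw+) in n rows; shift in axes before turn
    s=st();p=s["position"][:2];R=s["tool_rot"];psi=np.arctan2(R[1,0],R[0,0]);r=p-np.array(c)
    a=np.radians(dpsi)/n
    Rz=lambda a:np.array([[np.cos(a),-np.sin(a)],[np.sin(a),np.cos(a)]])
    d=Rz(a)@r-r; tx=np.array([np.cos(psi),np.sin(psi)]);ty=np.array([np.sin(psi),-np.cos(psi)])
    print("rel tool: x",round(d@tx,5),"y",round(d@ty,5),"rz",round(-a,4),"| end",np.array(c)+Rz(a*n)@r)
E
python3 -c "
from arc import *
arc((.5503,.1770),92.2,12)"
```

```text
t 5.65 pos [0.4913 0.1648 0.0177] psi 11.76 tilt [0.0006 0.0001] F [-0.4 -0.3  6.3] w 0.0128 q6 83.7
rel tool: x 0.00053 y 0.00805 rz -0.1341 | end [0.56471503 0.11855068]
```

>>> play_rows(
  commands=[
    {"grip": 1, "x": 0, "y": 0, "z": -0.0018, "rx": 0, "ry": 0, "rz": 0},
    {"grip": 1, "x": 0, "y": 0, "z": 0, "rx": 0, "ry": 0, "rz": 0},
    {"grip": 1, "x": 0.00053, "y": 0.00805, "z": 0, "rx": 0, "ry": 0, "rz": -0.1341},
    {"grip": 1, "x": 0.00053, "y": 0.00805, "z": 0, "rx": 0, "ry": 0, "rz": -0.1341},
    {"grip": 1, "x": 0.00053, "y": 0.00805, "z": 0, "rx": 0, "ry": 0, "rz": -0.1341},
    {"grip": 1, "x": 0.00053, "y": 0.00805, "z": 0, "rx": 0, "ry": 0, "rz": -0.1341},
    {"grip": 1, "x": 0, "y": 0, "z": 0, "rx": 0, "ry": 0, "rz": 0},
    {"grip": 1, "x": 0, "y": 0, "z": 0, "rx": 0, "ry": 0, "rz": 0},
  ],
)

```text
time_s: 6.65
position: [0.5054, 0.1366, 0.019]
tool_rot: [[0.739, 0.674, -0.001], [0.674, -0.739, 0.0], [-0.0, -0.0, -1.0]]
ft_force: [-0.5, -0.5, -2.8]
grip_width: 0.0131
```

```bash
python3 -c "
from arc import *
arc((.5503,.1770),104-42.5,8)
ims=[optics.get_image(n) for n in ('scene','top')]
a=ims[0]['color'][200:300,230:330];b=ims[1]['color'][160:240,170:250]
cv2.imwrite('pics/s2.png',cv2.convertScaleAbs(np.hstack([cv2.resize(a,(400,400),interpolation=2),cv2.resize(b,(400,400),interpolation=2)]),alpha=1.8,beta=20))"
```

```text
t 6.65 pos [0.5054 0.1366 0.019 ] psi 42.35 tilt [-0.0005  0.    ] F [-0.5 -0.5 -2.8] w 0.0131 q6 49.8
rel tool: x 0.00049 y 0.00809 rz -0.1342 | end [0.56440349 0.11824644]
```

View pics/s2.png

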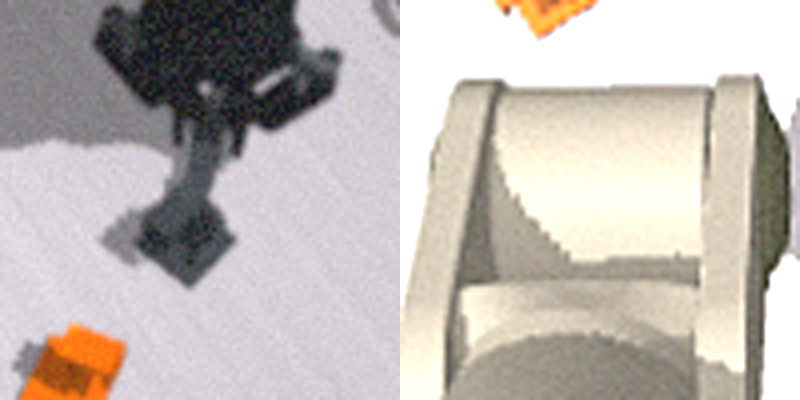

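The hook has turned about the stand at (185,240), and the stand has not moved. I continue.

>>> play_rows(
  commands=[
    {"grip": 1, "x": 0.0005, "y": 0.0081, "z": 0, "rx": 0, "ry": 0, "rz": -0.1342},
    {"grip": 1, "x": 0.0005, "y": 0.0081, "z": 0, "rx": 0, "ry": 0, "rz": -0.1342},
    {"grip": 1, "x": 0.0005, "y": 0.0081, "z": 0, "rx": 0, "ry": 0, "rz": -0.1342},
    {"grip": 1, "x": 0.0005, "y": 0.0081, "z": 0, "rx": 0, "ry": 0, "rz": -0.1342},
    {"grip": 1, "x": 0.0005, "y": 0.0081, "z": 0, "rx": 0, "ry": 0, "rz": -0.1342},
    {"grip": 1, "x": 0.0005, "y": 0.0081, "z": 0, "rx": 0, "ry": 0, "rz": -0.1342},
    {"grip": 1, "x": 0.0005, "y": 0.0081, "z": 0, "rx": 0, "ry": 0, "rz": -0.1342},
    {"grip": 1, "x": 0.0005, "y": 0.0081, "z": 0, "rx": 0, "ry": 0, "rz": -0.1342},
    {"grip": 1, "x": 0, "y": 0, "z": 0, "rx": 0, "ry": 0, "rz": 0},
    {"grip": 1, "x": 0, "y": 0, "z": 0, "rx": 0, "ry": 0, "rz": 0},
  ],
)

```text
time_s: 8.0
position: [0.5644, 0.1183, 0.019]
tool_rot: [[-0.239, 0.971, -0.001], [0.971, 0.239, -0.0], [0.0, -0.001, -1.0]]
ft_force: [-0.6, 0.3, -2.0]
grip_width: 0.0132
```

Run:
```python
from fit import *
s=st()
p=s["position"][:2];R=s["tool_rot"];psi=np.arctan2(R[1,0],R[0,0])
im=optics.get_image('scene')
a=im['color'][200:300,230:330]
cv2.imwrite('pics/s3.png',cv2.convertScaleAbs(cv2.resize(a,(600,600),interpolation=2),alpha=1.8,beta=20))
W=cloud(im).reshape(-1,3);C=im["color"].reshape(-1,3)
m=(np.abs(W[:,0]-.556)<.05)&(np.abs(W[:,1]-.18)<.045)&(W[:,2]>.004)&(C.max(1)<110)
P=W[m];print(len(P))
from scipy.optimize import least_squares
v0=np.load("fit0.npy"); print(v0)
P=P-np.r_[v0[6:8],0]
def res(v):
    d=np.minimum(np.abs(sdf_stand(tf(P,*v[:3]))),np.abs(sdf_eye(tf(P,v[3],v[4],psi+np.pi,.0015))));return d/.001
r=least_squares(res,[*v0[:3],*p],loss="soft_l1",diff_step=1e-4);print(r.cost,np.round(r.x,4),np.degrees(r.x[2]),np.degrees(psi))
```

```text
t 8.0 pos [0.5644 0.1183 0.019 ] psi 103.84 tilt [-0.0006 -0.    ] F [-0.6  0.3 -2. ] w 0.0132 q6 -13.8
4474
[ 5.50073194e-01  1.76750810e-01  2.43749848e-01  4.92113543e-01
  1.64782871e-01  3.34594501e+00 -1.37050025e-03  3.28613290e-04]
825007.1526874515 [ 0.5591  0.1723 -0.1546  0.5644  0.1184] -8.859127639026777 103.84330684020688
```

View pics/s3.png

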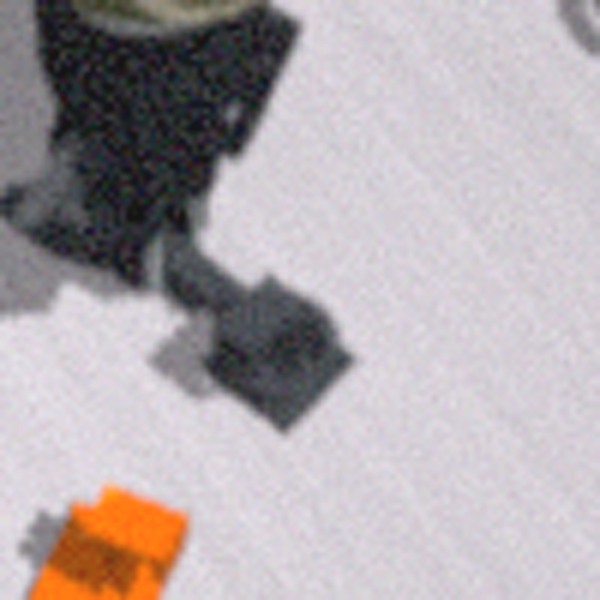

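Run:
```python
from fit import *
s=st()
p=s["position"][:2];R=s["tool_rot"];psi=np.arctan2(R[1,0],R[0,0])
im=optics.get_image('scene')
W=cloud(im).reshape(-1,3);C=im["color"].reshape(-1,3)
u=np.arange(W.shape[0])
px=u%512;py=u//512
m=(np.abs(W[:,0]-.556)<.05)&(W[:,1]>.145)&(W[:,1]<.22)&(W[:,2]>.004)&(W[:,2]<.056)&(C.max(1)<110)
P=W[m];print(len(P))
v0=np.load("fit0.npy")
P=P-np.r_[v0[6:8],0]
def res(v):
    d=np.minimum(np.abs(sdf_stand(tf(P,*v[:3]))),np.abs(sdf_eye(tf(P,v[3],v[4],psi+np.pi,.0015))));return d/.001
r=least_squares(res,[*v0[:3],*p],loss="soft_l1",diff_step=1e-4);print(r.cost,np.round(r.x,4),np.degrees(r.x[2]),np.degrees(psi))
```

```text
t 8.05 pos [0.5644 0.1183 0.019 ] psi 103.87 tilt [-0.0005 -0.    ] F [ 0.9  0.4 -3.5] w 0.013 q6 -13.8
420
229.78944849341428 [0.55   0.177  0.2393 0.5648 0.1195] 13.71060095400814 103.87361093292269
```

Strip and mouth are lined up within 0.2° and 0.1 mm, so I draw it off.

>>> play_rows(
  commands=[
    {"grip": 1, "x": -0.008, "y": 0, "z": 0, "rx": 0, "ry": 0, "rz": 0},
    {"grip": 1, "x": -0.008, "y": 0, "z": 0, "rx": 0, "ry": 0, "rz": 0},
    {"grip": 1, "x": -0.008, "y": 0, "z": 0, "rx": 0, "ry": 0, "rz": 0},
    {"grip": 1, "x": -0.008, "y": 0, "z": 0, "rx": 0, "ry": 0, "rz": 0},
    {"grip": 1, "x": -0.008, "y": 0, "z": 0, "rx": 0, "ry": 0, "rz": 0},
    {"grip": 1, "x": -0.012, "y": 0, "z": 0, "rx": 0, "ry": 0, "rz": 0},
    {"grip": 1, "x": -0.012, "y": 0, "z": 0, "rx": 0, "ry": 0, "rz": 0},
    {"grip": 1, "x": 0, "y": 0, "z": 0, "rx": 0, "ry": 0, "rz": 0},
    {"grip": 1, "x": 0, "y": 0, "z": 0, "rx": 0, "ry": 0, "rz": 0},
  ],
)

```text
time_s: 9.22
position: [0.5803, 0.0562, 0.0191]
tool_rot: [[-0.242, 0.97, -0.0], [0.97, 0.242, 0.0], [0.0, -0.0, -1.0]]
ft_force: [-0.0, 0.6, -2.5]
grip_width: 0.0127
```

Run:
```python
from fit import *
s=st()
im=optics.get_image('scene')
a=im['color'][190:300,210:320]
cv2.imwrite('pics/s4.png',cv2.convertScaleAbs(cv2.resize(a,(600,600),interpolation=2),alpha=1.8,beta=20))
```

```text
t 9.22 pos [0.5803 0.0562 0.0191] psi 104.0 tilt [-0.0002  0.0002] F [-0.   0.6 -2.5] w 0.0127 q6 -20.1
```

View pics/s4.png

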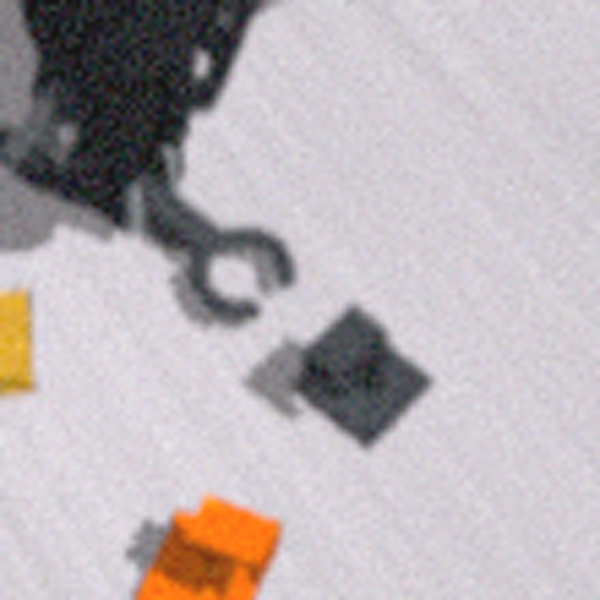

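The eye is clear: its mouth at (275,295) is off the stand at (365,375), which is still upright. Next I refine the tray pose.

```bash
python3 - <<'E'
from fit import *
v0=np.load("fit0.npy")
def sdf_tray(p):
    L=[box(p,(0,0,.0025),(.08,.084,.0025))]
    for s in(1,-1): L+= [box(p,(s*.078,0,.015),(.002,.084,.015)),box(p,(0,s*.0825,.015),(.08,.0015+.001,.015))]
    L+=[box(p,(0,0,.015),(.078,.002,.015)),box(p,(0,.092,.029),(.008,.007,.029)),box(p,(0,-.092,.026),(.008,.007,.026))]
    return np.min(L,0)
cl=[]
for i,n in enumerate(("scene","top")):
    d=np.load(f"{n}0.npz"); W=d["W"].reshape(-1,3)
    m=(W[:,0]>.43)&(W[:,0]<.65)&(W[:,1]>-.3)&(W[:,1]<-.05)&(W[:,2]>.008)&(W[:,2]<.05)
    P=W[m]; d2=np.hypot(P[:,0]-.538,P[:,1]+.173); P=P[d2<.13]
    cl.append(P)
def res(v):
    o=[np.abs(sdf_tray(tf(P-np.r_[(v[3:5] if i==0 else -v[3:5]),0],*v[:3]))) for i,P in enumerate(cl)]
    return np.r_[np.concatenate(o)/.001,v[3:5]/.001]
for st0 in ([.538,-.173,.06,0,0],[.540,-.175,.05,0,.001]):
    r=least_squares(res,st0,loss="soft_l1",diff_step=1e-4,x_scale=[.01,.01,.1,.01,.01]);print(r.cost,len(cl[0]),len(cl[1]),np.round(r.x,4),np.degrees(r.x[2]))
x,y,t=r.x[:3];np.save("tray.npy",r.x)
R=np.array([[np.cos(t),-np.sin(t)],[np.sin(t),np.cos(t)]]);c=np.array([x,y])
print("A(-42) grip eye+x",c+R@[-.02,-.042],"hinge",c+R@[0,.092],"B",c+R@[0,.042])
H=c+R@[0,.092]
for i,n in enumerate(("scene","top")):
    d=np.load(f"{n}0.npz"); W=d["W"].reshape(-1,3)-np.r_[(r.x[3:5] if i==0 else -r.x[3:5]),0]
    k=W[(W[:,0]>.65)&(W[:,1]<0)&(W[:,1]>-.09)&(W[:,2]>.073)&(W[:,2]<.1)]; q=k.mean(0);print("knob",len(k),q,"r",np.hypot(*(q[:2]-H)),"ang",np.degrees(np.arctan2(*(q[:2]-H)[::-1])))
E
python3 -c "
from h import *
go(.521,-.216,3.6)"
```

```text
1872.590804956176 1456 926 [ 5.378e-01 -1.748e-01  6.570e-02  4.000e-04 -5.000e-04] 3.7636122192673485
1626.5277532151183 1456 926 [ 5.379e-01 -1.767e-01  6.580e-02  2.000e-04  1.300e-03] 3.7697232417816893
A(-42) grip eye+x [ 0.52073506 -0.21988554] hinge [ 0.53188174 -0.08486053] B [ 0.53516907 -0.13475235]
knob 58 [ 0.69331972 -0.04677404  0.08598829] r 0.1658698381102316 ang 13.274510191873519
knob 34 [ 0.69200344 -0.04768563  0.08774286] r 0.16438044738399557 ang 13.070606163190316
t 9.28 pos [0.5802 0.0564 0.0191] psi 104.01 tilt [-0.0002  0.0001] F [ 0.9  0.3 -3.1] w 0.013 q6 -20.1
shift tool [-0.2499 -0.1234 -0.    ] rz 1.7525
```

>>> play_rows(
  commands=[
    {"grip": 1, "x": 0, "y": 0, "z": -0.03, "rx": 0, "ry": 0, "rz": 0},
    {"grip": 1, "x": 0, "y": 0, "z": -0.045, "rx": 0, "ry": 0, "rz": 0},
    {"grip": 1, "x": 0, "y": 0, "z": -0.045, "rx": 0, "ry": 0, "rz": 0},
    {"grip": 1, "x": -0.0422, "y": -0.0207, "z": 0, "rx": 0, "ry": 0, "rz": 0},
    {"grip": 1, "x": -0.0422, "y": -0.0207, "z": 0, "rx": 0, "ry": 0, "rz": 0},
    {"grip": 1, "x": -0.0422, "y": -0.0207, "z": 0, "rx": 0, "ry": 0, "rz": 0},
    {"grip": 1, "x": -0.0422, "y": -0.0207, "z": 0, "rx": 0, "ry": 0, "rz": 0},
    {"grip": 1, "x": -0.0422, "y": -0.0207, "z": 0, "rx": 0, "ry": 0, "rz": 0},
    {"grip": 1, "x": -0.0422, "y": -0.0207, "z": 0, "rx": 0, "ry": 0, "rz": 0},
    {"grip": 1, "x": 0, "y": 0, "z": 0, "rx": 0, "ry": 0, "rz": 0.1749},
    {"grip": 1, "x": 0, "y": 0, "z": 0, "rx": 0, "ry": 0, "rz": 0.1749},
  ],
)

```text
time_s: 10.65
position: [0.5209, -0.2198, 0.139]
tool_rot: [[0.112, 0.994, -0.0], [0.994, -0.112, 0.0], [0.0, -0.0, -1.0]]
ft_force: [-0.7, -0.3, -3.4]
grip_width: 0.0129
```

>>> play_rows(
  commands=[
    {"grip": 1, "x": 0, "y": 0, "z": 0, "rx": 0, "ry": 0, "rz": 0.1749},
    {"grip": 1, "x": 0, "y": 0, "z": 0, "rx": 0, "ry": 0, "rz": 0.1749},
    {"grip": 1, "x": 0, "y": 0, "z": 0, "rx": 0, "ry": 0, "rz": 0.1749},
    {"grip": 1, "x": 0, "y": 0, "z": 0, "rx": 0, "ry": 0, "rz": 0.1749},
    {"grip": 1, "x": 0, "y": 0, "z": 0, "rx": 0, "ry": 0, "rz": 0.1749},
    {"grip": 1, "x": 0, "y": 0, "z": 0, "rx": 0, "ry": 0, "rz": 0.1749},
    {"grip": 1, "x": 0, "y": 0, "z": 0, "rx": 0, "ry": 0, "rz": 0.1749},
    {"grip": 1, "x": 0, "y": 0, "z": 0, "rx": 0, "ry": 0, "rz": 0.1749},
    {"grip": 1, "x": 0, "y": 0, "z": 0, "rx": 0, "ry": 0, "rz": 0},
    {"grip": 1, "x": 0, "y": 0, "z": 0, "rx": 0, "ry": 0, "rz": 0},
  ],
)

```text
time_s: 11.9
position: [0.5211, -0.2194, 0.1391]
tool_rot: [[0.998, 0.07, -0.0], [0.07, -0.998, 0.0], [-0.0, -0.0, -1.0]]
ft_force: [-0.5, 0.3, -2.6]
grip_width: 0.0126
```

Run:
```python
from h import *
go(.5207,-.2195,3.8,.026)
im=optics.get_image('scene')
a=im['color'][80:220,120:260]
cv2.imwrite('pics/s5.png',cv2.convertScaleAbs(cv2.resize(a,(600,600),interpolation=2),alpha=1.6,beta=20))
```

```text
t 11.9 pos [ 0.5211 -0.2194  0.1391] psi 4.0 tilt [-0.0002  0.0001] F [-0.5  0.3 -2.6] w 0.0126 q6 51.2
shift tool [-4.000e-04  1.000e-04  1.131e-01] rz 0.0036
```

View pics/s5.png

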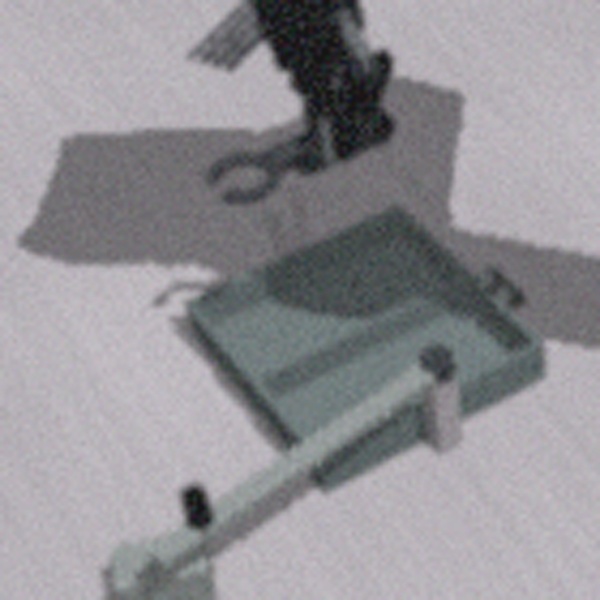

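>>> play_rows(
  commands=[
    {"grip": 1, "x": 0, "y": 0, "z": 0.03, "rx": 0, "ry": 0, "rz": 0},
    {"grip": 1, "x": 0, "y": 0, "z": 0.03, "rx": 0, "ry": 0, "rz": 0},
    {"grip": 1, "x": 0, "y": 0, "z": 0.02, "rx": 0, "ry": 0, "rz": 0},
    {"grip": 1, "x": 0, "y": 0, "z": 0.015, "rx": 0, "ry": 0, "rz": 0},
    {"grip": 1, "x": 0, "y": 0, "z": 0.012, "rx": 0, "ry": 0, "rz": 0},
    {"grip": 1, "x": 0, "y": 0, "z": 0.006, "rx": 0, "ry": 0, "rz": 0},
    {"grip": 1, "x": 0, "y": 0, "z": 0, "rx": 0, "ry": 0, "rz": 0},
    {"grip": 1, "x": 0, "y": 0, "z": 0, "rx": 0, "ry": 0, "rz": 0},
  ],
)

```text
time_s: 12.95
position: [0.5208, -0.2184, 0.0262]
tool_rot: [[0.998, 0.067, -0.001], [0.067, -0.998, 0.002], [-0.001, -0.002, -1.0]]
ft_force: [-0.5, 5.8, -1.1]
grip_width: 0.0126
```

Run:
```python
from h import *
go(.5207,-.2195,3.8,.0235)
```

```text
t 12.95 pos [ 0.5208 -0.2184  0.0262] psi 3.84 tilt [-0.001   0.0018] F [-0.5  5.8 -1.1] w 0.0126 q6 51.3
shift tool [-0.0002  0.0011  0.0027] rz 0.0007
```

Run:
```python
from h import *
im=optics.get_image('scene')
a=im['color'][80:200,140:260]
cv2.imwrite('pics/s6.png',cv2.convertScaleAbs(cv2.resize(a,(600,600),interpolation=2),alpha=2,beta=30))
im=optics.get_image('top')
a=im['color'][110:250,280:420]
cv2.imwrite('pics/t6.png',cv2.convertScaleAbs(cv2.resize(a,(600,600),interpolation=2),alpha=1.6,beta=20))
```

```text
(no output)
```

View pics/s6.png

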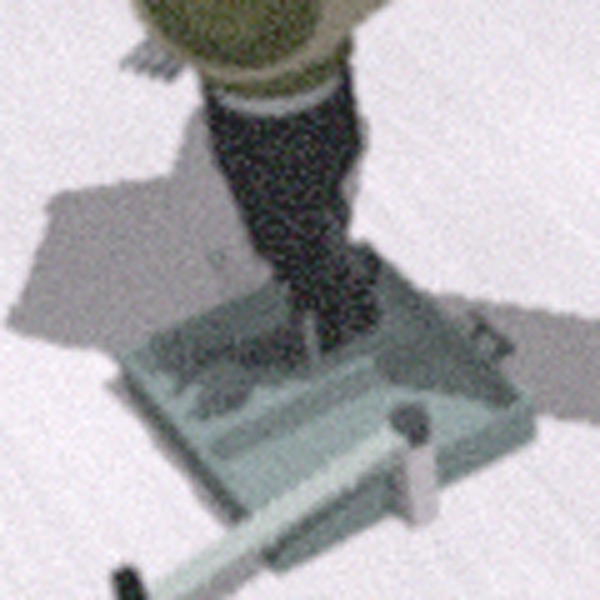

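View pics/t6.png

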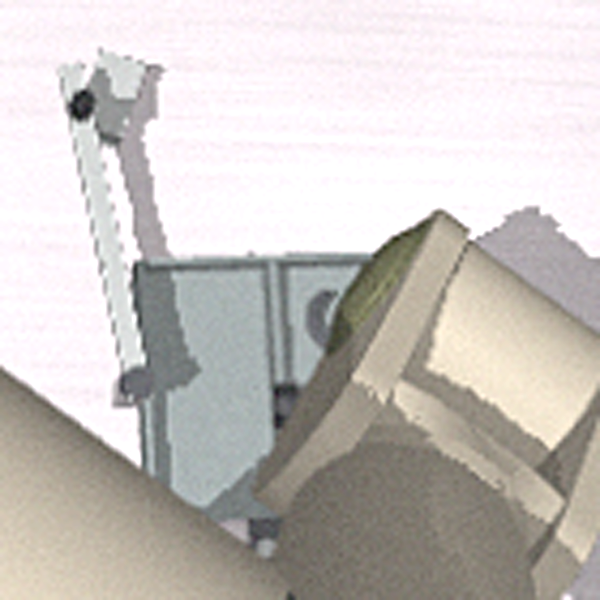

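>>> play_rows(
  commands=[
    {"grip": 1, "x": 0, "y": -0.003, "z": 0, "rx": 0, "ry": 0, "rz": 0},
    {"grip": 1, "x": 0, "y": -0.003, "z": 0, "rx": 0, "ry": 0, "rz": 0},
    {"grip": 1, "x": 0, "y": 0, "z": 0, "rx": 0, "ry": 0, "rz": 0},
  ],
)

```text
time_s: 13.42
position: [0.5208, -0.2135, 0.0263]
tool_rot: [[0.998, 0.066, 0.0], [0.066, -0.998, -0.0], [0.0, 0.0, -1.0]]
ft_force: [-0.0, -0.2, -2.6]
grip_width: 0.0129
```

Run:
```python
from h import *
go(.5207,-.2135,3.8,.0235)
```

```text
t 13.43 pos [ 0.5208 -0.2135  0.0263] psi 3.81 tilt [ 0.0003 -0.0002] F [-0.  -0.2 -2.6] w 0.0129 q6 51.9
shift tool [-0.0001 -0.      0.0028] rz 0.0001
```

Contact is gone. I lower to the floor and watch the force.

>>> play_rows(
  commands=[
    {"grip": 1, "x": 0, "y": 0, "z": 0.0015, "rx": 0, "ry": 0, "rz": 0},
    {"grip": 1, "x": 0, "y": 0, "z": 0.001, "rx": 0, "ry": 0, "rz": 0},
    {"grip": 1, "x": 0, "y": 0, "z": 0.001, "rx": 0, "ry": 0, "rz": 0},
    {"grip": 1, "x": 0, "y": 0, "z": 0, "rx": 0, "ry": 0, "rz": 0},
  ],
)

```text
time_s: 13.92
position: [0.5207, -0.2136, 0.0225]
tool_rot: [[0.998, 0.066, -0.0], [0.066, -0.998, 0.0], [-0.0, -0.0, -1.0]]
ft_force: [0.1, -0.3, -2.4]
grip_width: 0.0125
```

>>> play_rows(
  commands=[
    {"grip": 1, "x": 0, "y": 0, "z": 0.0006, "rx": 0, "ry": 0, "rz": 0},
    {"grip": 1, "x": 0, "y": 0, "z": 0, "rx": 0, "ry": 0, "rz": 0},
    {"grip": 0.45, "x": 0, "y": 0, "z": 0, "rx": 0, "ry": 0, "rz": 0},
    {"grip": 0.45, "x": 0, "y": 0, "z": 0, "rx": 0, "ry": 0, "rz": 0},
    {"grip": 0.45, "x": 0, "y": 0, "z": 0, "rx": 0, "ry": 0, "rz": 0},
  ],
)

```text
time_s: 14.55
position: [0.5208, -0.2129, 0.0226]
tool_rot: [[0.998, 0.067, 0.0], [0.067, -0.998, 0.001], [0.0, -0.001, -1.0]]
ft_force: [-1.3, 5.7, 3.6]
grip_width: 0.0232
```

>>> play_rows(
  commands=[
    {"grip": 0.45, "x": 0, "y": -0.003, "z": 0, "rx": 0, "ry": 0, "rz": 0},
    {"grip": 0.45, "x": 0, "y": 0, "z": -0.01, "rx": 0, "ry": 0, "rz": 0},
    {"grip": 0.45, "x": 0, "y": 0, "z": -0.02, "rx": 0, "ry": 0, "rz": 0},
    {"grip": 0.45, "x": 0, "y": 0, "z": -0.04, "rx": 0, "ry": 0, "rz": 0},
    {"grip": 0.45, "x": 0, "y": 0, "z": -0.06, "rx": 0, "ry": 0, "rz": 0},
    {"grip": 0.1, "x": 0, "y": 0, "z": -0.02, "rx": 0, "ry": 0, "rz": 0},
    {"grip": 0.1, "x": 0, "y": 0, "z": 0, "rx": 0, "ry": 0, "rz": 0},
  ],
)

```text
time_s: 15.42
position: [0.521, -0.211, 0.1739]
tool_rot: [[0.998, 0.066, 0.003], [0.066, -0.998, -0.002], [0.003, 0.003, -1.0]]
ft_force: [0.4, -0.1, 0.0]
grip_width: 0.0387
```

Run:
```python
from h import *
im=optics.get_image('scene')
a=im['color'][80:220,120:260]
cv2.imwrite('pics/s7.png',cv2.convertScaleAbs(cv2.resize(a,(600,600),interpolation=2),alpha=2,beta=30))
# stand grasp
c,s_=np.cos(np.radians(13.8)),np.sin(np.radians(13.8))
x,y=.55+.004*c,.177+.004*s_
go(x,y,13.8)
go(x,y,193.8)
```

```text
t 15.47 pos [ 0.5204 -0.2107  0.1723] psi 3.79 tilt [ 0.0007 -0.0005] F [-0.5 -0.2 -0. ] w 0.0383 q6 52.1
shift tool [ 5.900e-02 -3.856e-01 -2.000e-04] rz -0.1747
t 15.47 pos [ 0.5204 -0.2107  0.1723] psi 3.79 tilt [ 0.0007 -0.0005] F [-0.5 -0.2 -0. ] w 0.0383 q6 52.1
shift tool [ 5.900e-02 -3.856e-01 -2.000e-04] rz 2.9669
```

View pics/s7.png

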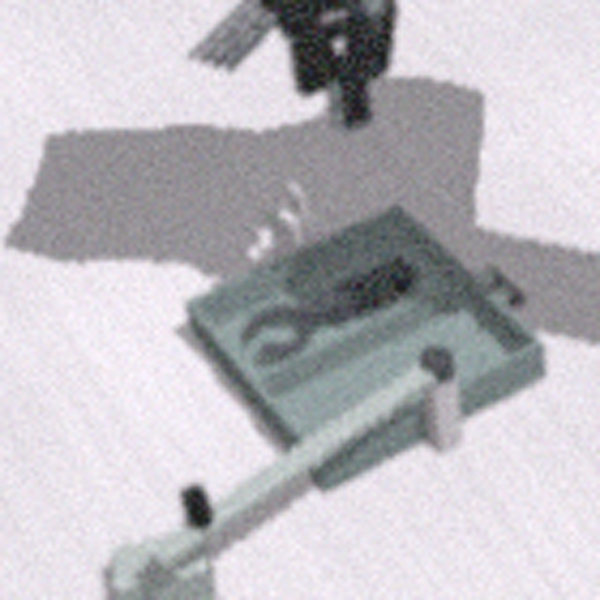

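The eye hook lies flat in the far pocket, eye at (275,330) and disc end at (405,275). Next is the standing hook.

>>> play_rows(
  commands=[
    {"grip": 0.1, "x": 0.0084, "y": -0.0551, "z": 0, "rx": 0, "ry": 0, "rz": 0},
    {"grip": 0.1, "x": 0.0084, "y": -0.0551, "z": 0, "rx": 0, "ry": 0, "rz": 0},
    {"grip": 0.1, "x": 0.0084, "y": -0.0551, "z": 0, "rx": 0, "ry": 0, "rz": 0},
    {"grip": 0.1, "x": 0.0084, "y": -0.0551, "z": 0, "rx": 0, "ry": 0, "rz": 0},
    {"grip": 0.1, "x": 0.0084, "y": -0.0551, "z": 0, "rx": 0, "ry": 0, "rz": 0},
    {"grip": 0.1, "x": 0.0084, "y": -0.0551, "z": 0, "rx": 0, "ry": 0, "rz": 0},
    {"grip": 0.1, "x": 0.0084, "y": -0.0551, "z": 0, "rx": 0, "ry": 0, "rz": 0},
    {"grip": 0.1, "x": 0, "y": 0, "z": 0.02, "rx": 0, "ry": 0, "rz": -0.0873},
    {"grip": 0.1, "x": 0, "y": 0, "z": 0.02, "rx": 0, "ry": 0, "rz": -0.0873},
    {"grip": 0.1, "x": 0, "y": 0, "z": 0.025, "rx": 0, "ry": 0, "rz": 0},
    {"grip": 0.1, "x": 0, "y": 0, "z": 0, "rx": 0, "ry": 0, "rz": 0},
  ],
)

```text
time_s: 16.85
position: [0.5523, 0.1779, 0.1042]
tool_rot: [[0.971, 0.238, -0.006], [0.238, -0.971, -0.001], [-0.006, -0.001, -1.0]]
ft_force: [0.8, -0.6, 0.6]
grip_width: 0.0382
```

Run:
```python
from fit import *
c,s_=np.cos(np.radians(13.8)),np.sin(np.radians(13.8))
s=st()
im=optics.get_image('scene')
W=cloud(im).reshape(-1,3);C=im["color"].reshape(-1,3)
m=(np.abs(W[:,0]-.556)<.035)&(W[:,1]>.145)&(W[:,1]<.22)&(W[:,2]>.004)&(W[:,2]<.056)&(C.max(1)<110)
v0=np.load("fit0.npy");P=W[m]-np.r_[v0[6:8],0];print(len(P))
r=least_squares(lambda v:np.abs(sdf_stand(tf(P,*v)))/.001,v0[:3],loss="soft_l1",diff_step=1e-4);print(r.cost,r.x,np.degrees(r.x[2]))
x,y,t=r.x
go(x+.004*np.cos(t),y+.004*np.sin(t),np.degrees(t),.034)
```

```text
t 16.85 pos [0.5523 0.1779 0.1042] psi 13.79 tilt [-0.0062 -0.0007] F [ 0.8 -0.6  0.6] w 0.0382 q6 82.4
354
110.93549807558811 [0.55011201 0.17684764 0.23621758] 13.53427055796156
t 16.9 pos [0.5531 0.178  0.1058] psi 13.78 tilt [-0.0032 -0.0004] F [-0.4 -0.6 -0. ] w 0.038 q6 82.4
shift tool [0.0011 0.0004 0.0718] rz 0.0043
```

>>> play_rows(
  commands=[
    {"grip": 0.1, "x": 0.001, "y": 0, "z": 0.02, "rx": 0, "ry": 0, "rz": 0.004},
    {"grip": 0.1, "x": 0, "y": 0, "z": 0.02, "rx": 0, "ry": 0, "rz": 0},
    {"grip": 0.1, "x": 0, "y": 0, "z": 0.02, "rx": 0, "ry": 0, "rz": 0},
    {"grip": 0.1, "x": 0, "y": 0, "z": 0.012, "rx": 0, "ry": 0, "rz": 0},
    {"grip": 0.1, "x": 0, "y": 0, "z": 0, "rx": 0, "ry": 0, "rz": 0},
    {"grip": 1, "x": 0, "y": 0, "z": 0, "rx": 0, "ry": 0, "rz": 0},
    {"grip": 1, "x": 0, "y": 0, "z": 0, "rx": 0, "ry": 0, "rz": 0},
    {"grip": 1, "x": 0, "y": 0, "z": 0, "rx": 0, "ry": 0, "rz": 0},
    {"grip": 1, "x": 0, "y": 0, "z": 0, "rx": 0, "ry": 0, "rz": 0},
    {"grip": 1, "x": 0, "y": 0, "z": 0, "rx": 0, "ry": 0, "rz": 0},
  ],
  squeeze=40,
)

```text
time_s: 18.15
position: [0.5552, 0.1785, 0.0359]
tool_rot: [[0.972, 0.235, 0.002], [0.235, -0.972, 0.0], [0.002, 0.0, -1.0]]
ft_force: [-0.3, 0.7, 6.1]
grip_width: 0.0174
```

>>> play_rows(
  commands=[
    {"grip": 1, "x": 0, "y": 0, "z": -0.02, "rx": 0, "ry": 0, "rz": 0},
    {"grip": 1, "x": 0, "y": 0, "z": -0.04, "rx": 0, "ry": 0, "rz": 0},
    {"grip": 1, "x": 0, "y": 0, "z": -0.04, "rx": 0, "ry": 0, "rz": 0},
    {"grip": 1, "x": 0, "y": 0, "z": -0.02, "rx": 0, "ry": 0, "rz": 0},
    {"grip": 1, "x": 0, "y": 0, "z": 0, "rx": 0, "ry": 0, "rz": 0},
  ],
)

```text
time_s: 18.77
position: [0.555, 0.1784, 0.1561]
tool_rot: [[0.972, 0.235, 0.002], [0.235, -0.972, 0.0], [0.002, 0.0, -1.0]]
ft_force: [-0.1, 0.1, -3.0]
grip_width: 0.0174
```

Run:
```python
from h import *
v=np.load("tray.npy");x,y,t=v[:3];R=np.array([[np.cos(t),-np.sin(t)],[np.sin(t),np.cos(t)]])
g=np.array([x,y])+R@[-.022,.036];print(g,t)
go(g[0],g[1],np.degrees(t))
im=optics.get_image('scene')
a=im['color'][180:320,210:350]
cv2.imwrite('pics/s8.png',cv2.convertScaleAbs(cv2.resize(a,(600,600),interpolation=2),alpha=2,beta=30))
```

```text
[ 0.51361115 -0.14218579] 0.06579408245804474
t 18.77 pos [0.555  0.1784 0.1561] psi 13.57 tilt [0.0024 0.0002] F [-0.1  0.1 -3. ] w 0.0174 q6 82.6
shift tool [-1.154e-01  3.019e-01 -2.000e-04] rz 0.171
```

View pics/s8.png

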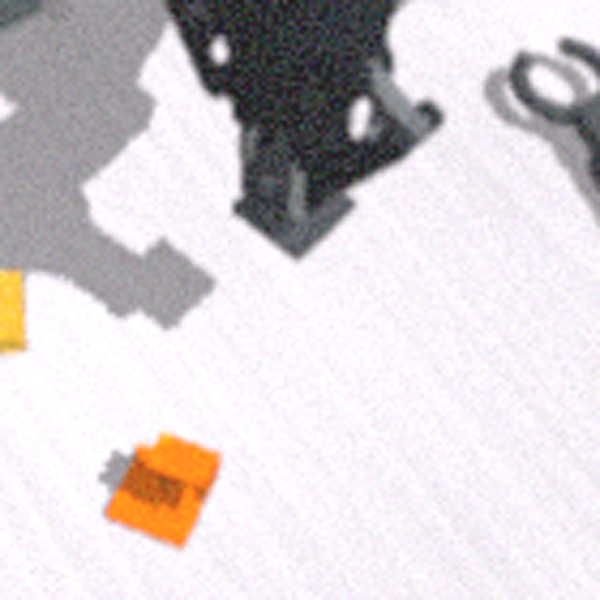

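>>> play_rows(
  commands=[
    {"grip": 1, "x": -0.0192, "y": 0.0503, "z": 0, "rx": 0, "ry": 0, "rz": 0},
    {"grip": 1, "x": -0.0192, "y": 0.0503, "z": 0, "rx": 0, "ry": 0, "rz": 0},
    {"grip": 1, "x": -0.0192, "y": 0.0503, "z": 0, "rx": 0, "ry": 0, "rz": 0},
    {"grip": 1, "x": -0.0192, "y": 0.0503, "z": 0, "rx": 0, "ry": 0, "rz": 0},
    {"grip": 1, "x": -0.0192, "y": 0.0503, "z": 0, "rx": 0, "ry": 0, "rz": 0},
    {"grip": 1, "x": -0.0192, "y": 0.0503, "z": 0, "rx": 0, "ry": 0, "rz": 0},
    {"grip": 1, "x": 0, "y": 0, "z": 0, "rx": 0, "ry": 0, "rz": 0.0855},
    {"grip": 1, "x": 0, "y": 0, "z": 0, "rx": 0, "ry": 0, "rz": 0.0855},
    {"grip": 1, "x": 0, "y": 0, "z": 0, "rx": 0, "ry": 0, "rz": 0},
    {"grip": 1, "x": 0, "y": 0, "z": 0, "rx": 0, "ry": 0, "rz": 0},
  ],
)

```text
time_s: 20.08
position: [0.5132, -0.1418, 0.1543]
tool_rot: [[0.998, 0.068, -0.001], [0.068, -0.998, 0.001], [-0.001, -0.001, -1.0]]
ft_force: [-1.1, -0.2, -1.2]
grip_width: 0.018
```

Run:
```python
from h import *
go(.5136,-.1422,3.77,.045)
for n,(a,b,c,d) in dict(scene=(90,210,140,260),top=(110,250,280,420)).items():
    im=optics.get_image(n); cv2.imwrite(f'pics/{n}9.png',cv2.convertScaleAbs(cv2.resize(im['color'][a:b,c:d],(400,400),interpolation=2),alpha=1.8,beta=30))
cv2.imwrite('pics/s9.png',np.hstack([cv2.imread('pics/scene9.png'),cv2.imread('pics/top9.png')]))
```

```text
t 20.07 pos [ 0.5132 -0.1418  0.1543] psi 3.88 tilt [-0.0013  0.0006] F [-1.1 -0.2 -1.2] w 0.018 q6 57.9
shift tool [0.0005 0.0005 0.1093] rz 0.0019
```

View pics/s9.png

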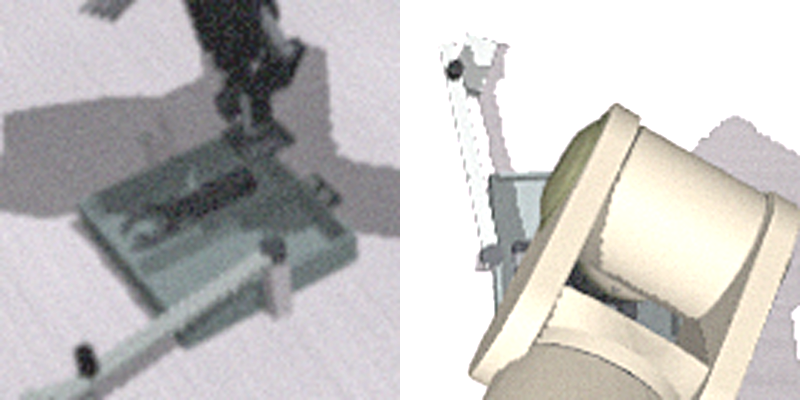

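>>> play_rows(
  commands=[
    {"grip": 1, "x": 0, "y": 0, "z": 0.03, "rx": 0, "ry": 0, "rz": 0},
    {"grip": 1, "x": 0, "y": 0, "z": 0.03, "rx": 0, "ry": 0, "rz": 0},
    {"grip": 1, "x": 0, "y": 0, "z": 0.02, "rx": 0, "ry": 0, "rz": 0},
    {"grip": 1, "x": 0, "y": 0, "z": 0.015, "rx": 0, "ry": 0, "rz": 0},
    {"grip": 1, "x": 0, "y": 0, "z": 0.01, "rx": 0, "ry": 0, "rz": 0},
    {"grip": 1, "x": 0, "y": 0, "z": 0.004, "rx": 0, "ry": 0, "rz": 0},
    {"grip": 1, "x": 0, "y": 0, "z": 0, "rx": 0, "ry": 0, "rz": 0},
    {"grip": 1, "x": 0, "y": 0, "z": 0, "rx": 0, "ry": 0, "rz": 0},
  ],
)

```text
time_s: 21.18
position: [0.5137, -0.1422, 0.0465]
tool_rot: [[0.998, 0.066, 0.001], [0.066, -0.998, -0.0], [0.001, 0.001, -1.0]]
ft_force: [-0.6, 0.5, -1.5]
grip_width: 0.0173
```

>>> play_rows(
  commands=[
    {"grip": 1, "x": 0, "y": 0, "z": 0.002, "rx": 0, "ry": 0, "rz": 0},
    {"grip": 1, "x": 0, "y": 0, "z": 0.002, "rx": 0, "ry": 0, "rz": 0},
    {"grip": 1, "x": 0, "y": 0, "z": 0.0012, "rx": 0, "ry": 0, "rz": 0},
    {"grip": 1, "x": 0, "y": 0, "z": 0, "rx": 0, "ry": 0, "rz": 0},
  ],
)

```text
time_s: 21.68
position: [0.5134, -0.142, 0.0407]
tool_rot: [[0.998, 0.066, -0.0], [0.066, -0.998, 0.0], [-0.0, -0.0, -1.0]]
ft_force: [0.4, -0.8, -1.6]
grip_width: 0.0174
```

>>> play_rows(
  commands=[
    {"grip": 1, "x": 0, "y": 0, "z": 0.0008, "rx": 0, "ry": 0, "rz": 0},
    {"grip": 1, "x": 0, "y": 0, "z": 0, "rx": 0, "ry": 0, "rz": 0},
    {"grip": 0.38, "x": 0, "y": 0, "z": 0, "rx": 0, "ry": 0, "rz": 0},
    {"grip": 0.38, "x": 0, "y": 0, "z": 0, "rx": 0, "ry": 0, "rz": 0},
    {"grip": 0.38, "x": 0, "y": 0, "z": 0, "rx": 0, "ry": 0, "rz": 0},
  ],
)

```text
time_s: 22.3
position: [0.5135, -0.1421, 0.0401]
tool_rot: [[0.998, 0.066, 0.0], [0.066, -0.998, -0.0], [0.0, 0.0, -1.0]]
ft_force: [0.5, -0.3, -0.3]
grip_width: 0.0267
```

>>> play_rows(
  commands=[
    {"grip": 0.38, "x": 0, "y": 0, "z": -0.01, "rx": 0, "ry": 0, "rz": 0},
    {"grip": 0.38, "x": 0, "y": 0, "z": -0.02, "rx": 0, "ry": 0, "rz": 0},
    {"grip": 0.38, "x": 0, "y": 0, "z": -0.04, "rx": 0, "ry": 0, "rz": 0},
    {"grip": 0.38, "x": 0, "y": 0, "z": -0.04, "rx": 0, "ry": 0, "rz": 0},
    {"grip": 0.3, "x": 0, "y": 0, "z": 0, "rx": 0, "ry": 0, "rz": 0},
    {"grip": 0.3, "x": 0, "y": 0, "z": 0, "rx": 0, "ry": 0, "rz": 0},
  ],
)

```text
time_s: 23.05
position: [0.5131, -0.1419, 0.1498]
tool_rot: [[0.998, 0.066, -0.001], [0.066, -0.998, 0.0], [-0.001, -0.0, -1.0]]
ft_force: [0.4, 0.3, -0.7]
grip_width: 0.03
```

Run:
```python
from h import *
im=optics.get_image('scene'); cv2.imwrite(f'pics/s10.png',cv2.convertScaleAbs(cv2.resize(im['color'][80:220,120:260],(600,600),interpolation=2),alpha=1.8,beta=30))
W=cloud(im).reshape(-1,3);v=np.load("tray.npy");x,y,t=v[:3]
p=W-[x+v[3],y+v[4],0];q=np.c_[p[:,0]*np.cos(t)+p[:,1]*np.sin(t),-p[:,0]*np.sin(t)+p[:,1]*np.cos(t),p[:,2]]
m=(np.abs(q[:,0])<.074)&(q[:,1]>.005)&(q[:,1]<.075)&(q[:,2]>.04)&(q[:,2]<.075);print("stand top in tray",m.sum(),q[m].mean(0),np.percentile(q[m],[5,50,95],axis=0))
m=(np.abs(q[:,0])<.074)&(q[:,1]<-.005)&(q[:,1]>-.075)&(q[:,2]>.014)&(q[:,2]<.075);print("eye",m.sum(),np.percentile(q[m],[5,50,95],axis=0))
k=W-[v[3],v[4],0]
k=k[(k[:,0]>.65)&(k[:,1]<0)&(k[:,1]>-.09)&(k[:,2]>.073)&(k[:,2]<.1)];print("knob",k.mean(0)); H=np.array([.5319,-.0849]);r=k.mean(0)[:2]-H;print(np.hypot(*r),np.degrees(np.arctan2(r[1],r[0])))
s=st()
```

```text
stand top in tray 88 [-0.01476345  0.0380938   0.05038693] [[-0.02987254  0.02791514  0.0427335 ]
 [-0.01411105  0.03910834  0.05175777]
 [-0.0017185   0.04545019  0.05416108]]
eye 254 [[-0.04898005 -0.0512652   0.01507679]
 [ 0.00488764 -0.031619    0.02065767]
 [ 0.05236523 -0.01665075  0.02590473]]
knob [ 0.69337193 -0.04656885  0.08616662]
0.16595921500296068 13.354027046337878
t 23.1 pos [ 0.513  -0.1418  0.1493] psi 3.77 tilt [-0.0015  0.0008] F [-0.1  0.3  0. ] w 0.03 q6 58.0
```

View pics/s10.png

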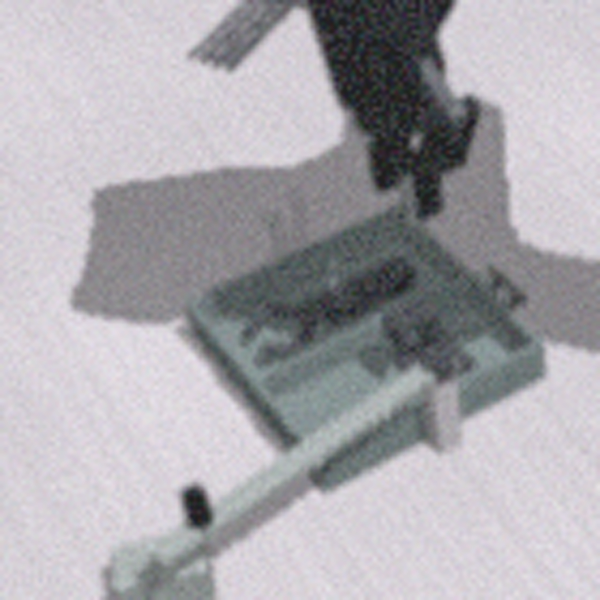

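Both hooks stand on the tray floor: the stand's top reads 54 mm and the shank's top about 26 mm. Next is the keeper knob at (0.693,-0.047).

Run:
```python
from h import *
go(.6929,-.0472,13.3,.089)
```

```text
t 23.1 pos [ 0.513  -0.1418  0.1493] psi 3.77 tilt [-0.0015  0.0008] F [-0.1  0.3  0. ] w 0.03 q6 58.0
shift tool [ 0.1858 -0.0825  0.0601] rz -0.1663
```

>>> play_rows(
  commands=[
    {"grip": 0.3, "x": 0.0464, "y": -0.0206, "z": 0, "rx": 0, "ry": 0, "rz": 0},
    {"grip": 0.3, "x": 0.0464, "y": -0.0206, "z": 0, "rx": 0, "ry": 0, "rz": 0},
    {"grip": 0.3, "x": 0.0464, "y": -0.0206, "z": 0, "rx": 0, "ry": 0, "rz": 0},
    {"grip": 0.3, "x": 0.0464, "y": -0.0206, "z": 0, "rx": 0, "ry": 0, "rz": 0},
    {"grip": 0.3, "x": 0, "y": 0, "z": 0, "rx": 0, "ry": 0, "rz": -0.0831},
    {"grip": 0.3, "x": 0, "y": 0, "z": 0, "rx": 0, "ry": 0, "rz": -0.0831},
    {"grip": 0.3, "x": 0, "y": 0, "z": 0, "rx": 0, "ry": 0, "rz": 0},
    {"grip": 0.3, "x": 0, "y": 0, "z": 0, "rx": 0, "ry": 0, "rz": 0},
  ],
)

```text
time_s: 24.1
position: [0.693, -0.0477, 0.1493]
tool_rot: [[0.974, 0.228, -0.001], [0.228, -0.974, 0.0], [-0.001, -0.001, -1.0]]
ft_force: [-0.4, 0.7, 0.3]
grip_width: 0.03
```

Run:
```python
from h import *
go(.6929,-.0472,13.3,.089)
im=optics.get_image('scene'); cv2.imwrite(f'pics/s11.png',cv2.convertScaleAbs(cv2.resize(im['color'][100:240,120:260],(600,600),interpolation=2),alpha=1.8,beta=30))
```

```text
t 24.1 pos [ 0.693  -0.0477  0.1493] psi 13.19 tilt [-0.0013  0.0003] F [-0.4  0.7  0.3] w 0.03 q6 63.1
shift tool [ 0.0001 -0.0005  0.0603] rz -0.002
```

View pics/s11.png

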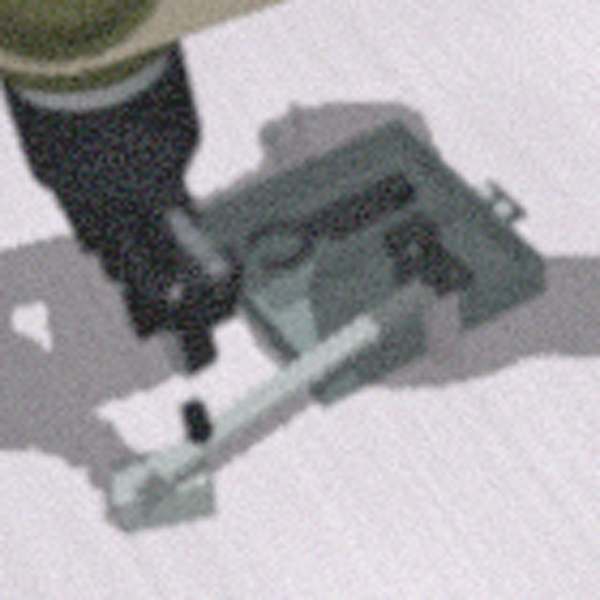

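>>> play_rows(
  commands=[
    {"grip": 0.3, "x": 0, "y": 0, "z": 0.02, "rx": 0, "ry": 0, "rz": 0},
    {"grip": 0.3, "x": 0, "y": 0, "z": 0.02, "rx": 0, "ry": 0, "rz": 0},
    {"grip": 0.3, "x": 0, "y": 0, "z": 0.012, "rx": 0, "ry": 0, "rz": 0},
    {"grip": 0.3, "x": 0, "y": 0, "z": 0.007, "rx": 0, "ry": 0, "rz": 0},
    {"grip": 0.3, "x": 0, "y": 0, "z": 0, "rx": 0, "ry": 0, "rz": 0},
    {"grip": 0.55, "x": 0, "y": 0, "z": 0, "rx": 0, "ry": 0, "rz": 0},
    {"grip": 0.55, "x": 0, "y": 0, "z": 0, "rx": 0, "ry": 0, "rz": 0},
    {"grip": 0.55, "x": 0, "y": 0, "z": 0, "rx": 0, "ry": 0, "rz": 0},
  ],
  squeeze=20,
)

```text
time_s: 25.15
position: [0.6933, -0.0476, 0.0914]
tool_rot: [[0.973, 0.23, 0.001], [0.23, -0.973, -0.0], [0.0, 0.0, -1.0]]
ft_force: [0.5, 0.9, 0.3]
grip_width: 0.0195
```

Run:
```python
from arc import *
arc((.5319,-.0849),-99+6,12)
im=optics.get_image('scene'); cv2.imwrite(f'pics/s12.png',cv2.convertScaleAbs(cv2.resize(im['color'][100:240,120:260],(600,600),interpolation=2),alpha=1.8,beta=30))
```

```text
t 25.15 pos [ 0.6933 -0.0476  0.0914] psi 13.29 tilt [ 0.0005 -0.0001] F [0.5 0.9 0.3] w 0.0195 q6 63.0
rel tool: x -0.00163 y 0.02233 rz 0.1353 | end [ 0.56064966 -0.24807384]
```

View pics/s12.png

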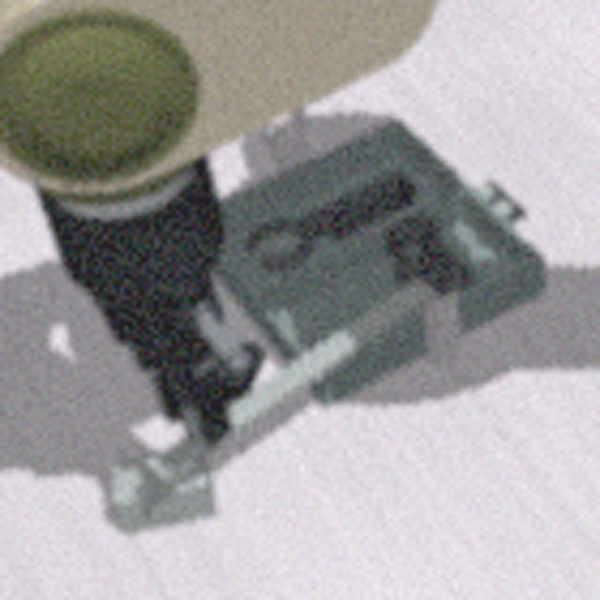

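The fingers enclose the knob. I swing with slower rows and check halfway.

>>> play_rows(
  commands=[
    {"grip": 0.55, "x": -0.0009, "y": 0.0168, "z": 0, "rx": 0, "ry": 0, "rz": 0.1015},
    {"grip": 0.55, "x": -0.0009, "y": 0.0168, "z": 0, "rx": 0, "ry": 0, "rz": 0.1015},
    {"grip": 0.55, "x": -0.0009, "y": 0.0168, "z": 0, "rx": 0, "ry": 0, "rz": 0.1015},
    {"grip": 0.55, "x": -0.0009, "y": 0.0168, "z": 0, "rx": 0, "ry": 0, "rz": 0.1015},
    {"grip": 0.55, "x": -0.0009, "y": 0.0168, "z": 0, "rx": 0, "ry": 0, "rz": 0.1015},
    {"grip": 0.55, "x": -0.0009, "y": 0.0168, "z": 0, "rx": 0, "ry": 0, "rz": 0.1015},
    {"grip": 0.55, "x": -0.0009, "y": 0.0168, "z": 0, "rx": 0, "ry": 0, "rz": 0.1015},
    {"grip": 0.55, "x": -0.0009, "y": 0.0168, "z": 0, "rx": 0, "ry": 0, "rz": 0.1015},
    {"grip": 0.55, "x": 0, "y": 0, "z": 0, "rx": 0, "ry": 0, "rz": 0},
    {"grip": 0.55, "x": 0, "y": 0, "z": 0, "rx": 0, "ry": 0, "rz": 0},
  ],
)

```text
time_s: 26.45
position: [0.6705, -0.1761, 0.0911]
tool_rot: [[0.838, -0.546, 0.0], [-0.546, -0.838, 0.0], [0.0, -0.0, -1.0]]
ft_force: [0.7, -0.0, -1.0]
grip_width: 0.0192
```

Run:
```python
from arc import *
s=st();H=np.array([.5319,-.0849]);r=s["position"][:2]-H;print(np.hypot(*r),np.degrees(np.arctan2(r[1],r[0])))
arc((.5319,-.0849),-77-np.degrees(np.arctan2(r[1],r[0])),8)
im=optics.get_image('scene'); cv2.imwrite(f'pics/s13.png',cv2.convertScaleAbs(cv2.resize(im['color'][80:220,120:260],(600,600),interpolation=2),alpha=1.8,beta=30))
```

```text
t 26.45 pos [ 0.6705 -0.1761  0.0911] psi -33.11 tilt [0.0002 0.0001] F [ 0.7 -0.  -1. ] w 0.0192 q6 98.6
0.16588629722463558 -33.34009247092882
t 26.45 pos [ 0.6705 -0.1761  0.0911] psi -33.11 tilt [0.0002 0.0001] F [ 0.7 -0.  -1. ] w 0.0192 q6 98.6
rel tool: x -0.00082 y 0.01577 rz 0.0953 | end [ 0.5692163  -0.24653464]
```

View pics/s13.png

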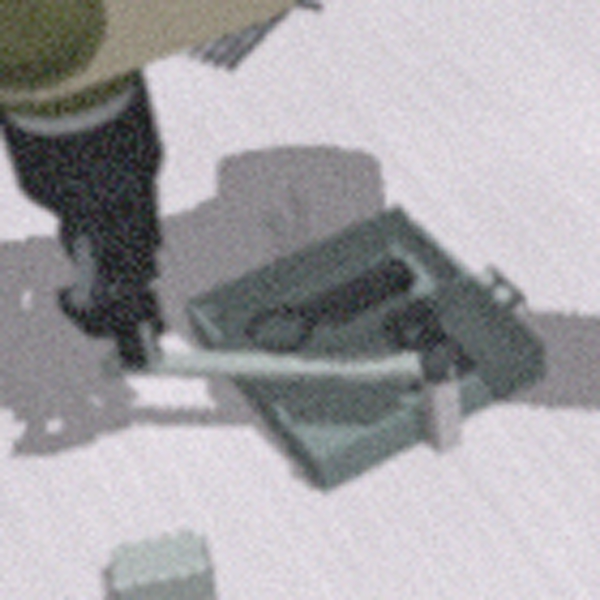

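The bar follows and the gauge block at (160,565) is untouched. I continue.

>>> play_rows(
  commands=[
    {"grip": 0.55, "x": -0.0008, "y": 0.0158, "z": 0, "rx": 0, "ry": 0, "rz": 0.0953},
    {"grip": 0.55, "x": -0.0008, "y": 0.0158, "z": 0, "rx": 0, "ry": 0, "rz": 0.0953},
    {"grip": 0.55, "x": -0.0008, "y": 0.0158, "z": 0, "rx": 0, "ry": 0, "rz": 0.0953},
    {"grip": 0.55, "x": -0.0008, "y": 0.0158, "z": 0, "rx": 0, "ry": 0, "rz": 0.0953},
    {"grip": 0.55, "x": -0.0008, "y": 0.0158, "z": 0, "rx": 0, "ry": 0, "rz": 0.0953},
    {"grip": 0.55, "x": -0.0008, "y": 0.0158, "z": 0, "rx": 0, "ry": 0, "rz": 0.0953},
    {"grip": 0.55, "x": -0.0008, "y": 0.0158, "z": 0, "rx": 0, "ry": 0, "rz": 0.0953},
    {"grip": 0.55, "x": -0.0008, "y": 0.0158, "z": 0, "rx": 0, "ry": 0, "rz": 0.0953},
    {"grip": 0.55, "x": 0, "y": 0, "z": 0, "rx": 0, "ry": 0, "rz": 0},
    {"grip": 0.55, "x": 0, "y": 0, "z": 0, "rx": 0, "ry": 0, "rz": 0},
  ],
)

```text
time_s: 27.75
position: [0.5694, -0.2467, 0.0912]
tool_rot: [[0.229, -0.973, 0.001], [-0.973, -0.229, -0.0], [0.0, -0.001, -1.0]]
ft_force: [0.6, -0.4, 0.5]
grip_width: 0.0191
```

Run:
```python
from arc import *
s=st();H=np.array([.5319,-.0849]);r=s["position"][:2]-H;a=np.degrees(np.arctan2(r[1],r[0]));print(np.hypot(*r),a)
arc((.5319,-.0849),-84.5-a,4)
```

```text
t 27.75 pos [ 0.5694 -0.2467  0.0912] psi -76.75 tilt [ 0.0006 -0.0002] F [ 0.6 -0.4  0.5] w 0.0191 q6 132.4
0.1660600588663342 -76.9417521476305
t 27.75 pos [ 0.5694 -0.2467  0.0912] psi -76.75 tilt [ 0.0006 -0.0002] F [ 0.6 -0.4  0.5] w 0.0191 q6 132.4
rel tool: x -0.00011 y 0.00548 rz 0.033 | end [ 0.54781615 -0.25019555]
```

>>> play_rows(
  commands=[
    {"grip": 0.55, "x": -0.0001, "y": 0.0055, "z": 0, "rx": 0, "ry": 0, "rz": 0.033},
    {"grip": 0.55, "x": -0.0001, "y": 0.0055, "z": 0, "rx": 0, "ry": 0, "rz": 0.033},
    {"grip": 0.55, "x": -0.0001, "y": 0.0055, "z": 0, "rx": 0, "ry": 0, "rz": 0.033},
    {"grip": 0.55, "x": -0.0001, "y": 0.0055, "z": 0, "rx": 0, "ry": 0, "rz": 0.033},
    {"grip": 0.55, "x": 0, "y": 0, "z": 0, "rx": 0, "ry": 0, "rz": 0},
    {"grip": 0.55, "x": 0, "y": 0, "z": 0, "rx": 0, "ry": 0, "rz": 0},
  ],
)

```text
time_s: 28.5
position: [0.5469, -0.2507, 0.0911]
tool_rot: [[0.096, -0.995, -0.0], [-0.995, -0.096, -0.0], [0.0, 0.0, -1.0]]
ft_force: [0.2, -0.8, -0.2]
grip_width: 0.0191
```

>>> play_rows(
  commands=[
    {"grip": 0.55, "x": 0, "y": 0.003, "z": 0, "rx": 0, "ry": 0, "rz": 0.015},
    {"grip": 0.55, "x": 0, "y": 0.002, "z": 0, "rx": 0, "ry": 0, "rz": 0.01},
    {"grip": 0.55, "x": 0, "y": 0, "z": 0, "rx": 0, "ry": 0, "rz": 0},
  ],
)

```text
time_s: 28.88
position: [0.5419, -0.251, 0.0911]
tool_rot: [[0.071, -0.997, -0.0], [-0.997, -0.071, -0.0], [0.0, 0.0, -1.0]]
ft_force: [-0.7, -0.8, -0.4]
grip_width: 0.0193
```

Run:
```python
from arc import *
s=st();H=np.array([.5319,-.0849]);r=s["position"][:2]-H;a=np.degrees(np.arctan2(r[1],r[0]));print(np.hypot(*r),a)
```

```text
t 28.88 pos [ 0.5419 -0.251   0.0911] psi -85.93 tilt [-0.0001 -0.    ] F [-0.7 -0.8 -0.4] w 0.0193 q6 139.7
0.16643711697553856 -86.56928087065104
```

>>> play_rows(
  commands=[
    {"grip": 0.55, "x": 0, "y": 0.0015, "z": 0, "rx": 0, "ry": 0, "rz": 0},
    {"grip": 0.55, "x": 0, "y": 0, "z": 0, "rx": 0, "ry": 0, "rz": 0},
  ],
)

```text
time_s: 29.12
position: [0.5406, -0.2511, 0.091]
tool_rot: [[0.071, -0.997, 0.0], [-0.997, -0.071, -0.0], [0.0, -0.0, -1.0]]
ft_force: [1.8, 0.7, -0.4]
grip_width: 0.019
```

Run:
```python
from arc import *
st()
for n,(a,b,c,d) in dict(scene=(80,200,140,260),top=(110,250,280,420)).items():
    im=optics.get_image(n); cv2.imwrite(f'pics/{n}14.png',cv2.convertScaleAbs(cv2.resize(im['color'][a:b,c:d],(400,400),interpolation=2),alpha=1.8,beta=30))
cv2.imwrite('pics/s14.png',np.hstack([cv2.imread('pics/scene14.png'),cv2.imread('pics/top14.png')]))
```

```text
t 29.12 pos [ 0.5406 -0.2511  0.091 ] psi -85.91 tilt [ 0.0002 -0.0001] F [ 1.8  0.7 -0.4] w 0.019 q6 139.6
```

View pics/s14.png

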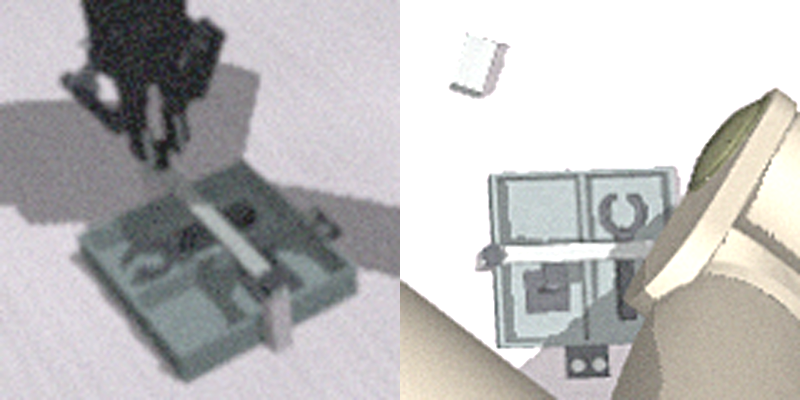

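>>> play_rows(
  commands=[
    {"grip": 0.55, "x": 0, "y": 0.0015, "z": 0, "rx": 0, "ry": 0, "rz": 0},
    {"grip": 0.55, "x": 0, "y": 0, "z": 0, "rx": 0, "ry": 0, "rz": 0},
  ],
)

```text
time_s: 29.48
position: [0.5402, -0.2511, 0.0912]
tool_rot: [[0.071, -0.997, 0.003], [-0.997, -0.071, -0.0], [0.001, -0.003, -1.0]]
ft_force: [7.8, 0.5, -2.4]
grip_width: 0.0194
```

>>> play_rows(
  commands=[
    {"grip": 0.55, "x": 0, "y": 0.001, "z": 0, "rx": 0, "ry": 0, "rz": 0},
    {"grip": 0.55, "x": 0, "y": 0, "z": 0, "rx": 0, "ry": 0, "rz": 0},
  ],
)

```text
time_s: 29.72
position: [0.5399, -0.2512, 0.0912]
tool_rot: [[0.071, -0.997, 0.005], [-0.997, -0.071, -0.001], [0.001, -0.005, -1.0]]
ft_force: [11.3, 1.7, -3.4]
grip_width: 0.0193
```

The bar is on a hard stop: 11 N and no more travel. I release and lift off.

>>> play_rows(
  commands=[
    {"grip": 0.4, "x": 0, "y": -0.003, "z": 0, "rx": 0, "ry": 0, "rz": 0},
    {"grip": 0.4, "x": 0, "y": 0, "z": 0, "rx": 0, "ry": 0, "rz": 0},
    {"grip": 0.4, "x": 0, "y": 0, "z": 0, "rx": 0, "ry": 0, "rz": 0},
    {"grip": 0.4, "x": 0, "y": 0, "z": -0.02, "rx": 0, "ry": 0, "rz": 0},
    {"grip": 0.4, "x": 0, "y": 0, "z": -0.04, "rx": 0, "ry": 0, "rz": 0},
    {"grip": 0.4, "x": 0, "y": 0, "z": -0.05, "rx": 0, "ry": 0, "rz": 0},
    {"grip": 0.4, "x": 0.05, "y": 0.03, "z": 0, "rx": 0, "ry": 0, "rz": 0},
    {"grip": 0.4, "x": 0.05, "y": 0.03, "z": 0, "rx": 0, "ry": 0, "rz": 0},
    {"grip": 0.4, "x": 0.05, "y": 0.03, "z": 0, "rx": 0, "ry": 0, "rz": 0},
    {"grip": 0.4, "x": 0.05, "y": 0.03, "z": 0, "rx": 0, "ry": 0, "rz": 0},
    {"grip": 0.4, "x": 0, "y": 0, "z": 0, "rx": 0, "ry": 0, "rz": 0},
  ],
)

```text
time_s: 31.1
position: [0.4331, -0.4624, 0.2004]
tool_rot: [[0.066, -0.998, -0.001], [-0.998, -0.066, 0.0], [-0.0, 0.001, -1.0]]
ft_force: [-0.1, 0.3, 0.1]
grip_width: 0.0255
```

Run:
```python
from arc import *
st()
v=np.load("tray.npy");x,y,t=v[:3]
for i,(n,(a,b,c,d)) in enumerate(dict(scene=(80,200,140,260),top=(110,250,280,420)).items()):
    im=optics.get_image(n); cv2.imwrite(f'pics/{n}15.png',cv2.convertScaleAbs(cv2.resize(im['color'][a:b,c:d],(400,400),interpolation=2),alpha=1.8,beta=30))
    cv2.imwrite(f'pics/full{n}15.png',im['color'])
    W=cloud(im).reshape(-1,3);p=W-[x,y,0]-np.r_[(v[3:5] if i==0 else -v[3:5]),0]
    q=np.c_[p[:,0]*np.cos(t)+p[:,1]*np.sin(t),-p[:,0]*np.sin(t)+p[:,1]*np.cos(t),p[:,2]]
    m=(np.abs(q[:,0])<.04)&(np.abs(q[:,1])<.1)&(q[:,2]>.0725)&(q[:,2]<.1)&(q[:,1]<-.05);k=q[m];print(n,"knob",len(k),k.mean(0) if len(k) else None, "ang",(k.mean(0)[0]/.165) if len(k) else 0)
    m=(np.abs(q[:,0])<.03)&(q[:,1]<.07)&(q[:,1]>-.06)&(q[:,2]>.063)&(q[:,2]<.073);k=q[m];f=np.polyfit(k[:,1],k[:,0],1) ;print("bar slope",len(k),-f[0],f[1])
    m=(q[:,0]<-.0)&(q[:,0]>-.04)&(q[:,1]>.01)&(q[:,1]<.07)&(q[:,2]>.044)&(q[:,2]<.0585);print("stand",m.sum(),np.median(q[m],0))
    m=(np.abs(q[:,0]+.01)<.06)&(q[:,1]>-.06)&(q[:,1]<-.012)&(q[:,2]>.012)&(q[:,2]<.04);print("eye z",m.sum(),np.percentile(q[m][:,2],[50,90]))
cv2.imwrite('pics/s15.png',np.hstack([cv2.imread('pics/scene15.png'),cv2.imread('pics/top15.png')]))
for th in("jar","tags","gauge"): print(th,[(np.round(d["point"],3).tolist(),round(d["conf"],2)) for d in finder.boxes_of("scene",th)][:1])
```

```text
t 31.1 pos [ 0.4331 -0.4624  0.2004] psi -86.2 tilt [-0.0008  0.    ] F [-0.1  0.3  0.1] w 0.0255 q6 118.7
scene knob 42 [ 0.00145431 -0.06926364  0.08422883] ang 0.0088139916204084
bar slope 197 -0.001248204945684098 0.0010566633767873476
stand 43 [-0.02219663  0.03911722  0.0523069 ]
eye z 216 [0.02085141 0.02479516]
top knob 33 [ 0.00138359 -0.06978525  0.08737031] ang 0.008385405721357674
bar slope 298 -0.0008900956731974144 0.0019409607423107227
stand 74 [-0.01519368  0.03582664  0.05364198]
eye z 250 [0.02340676 0.02756636]
jar [([0.668, 0.36, 0.064], 0.89)]
tags [([0.677, 0.078, 0.017], 0.6)]
gauge [([0.72, -0.063, 0.031], 0.89)]
```

View pics/s15.png

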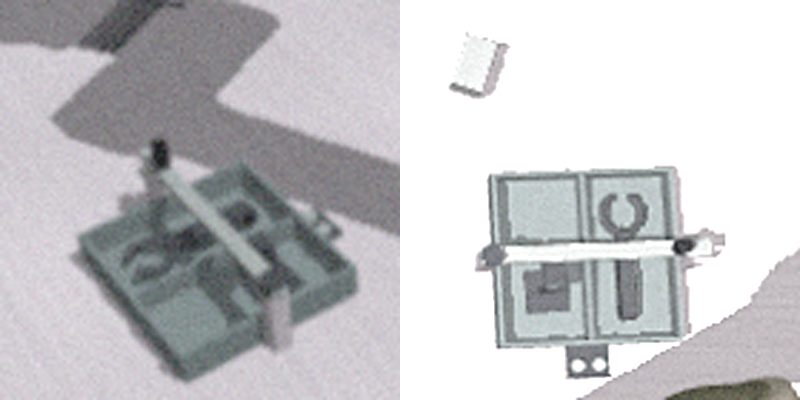

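View pics/fullscene15.png

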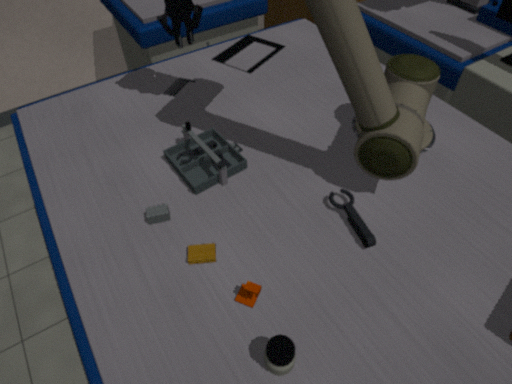

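The bar is shut (about 0.00 rad by bar slope), both hooks are on the tray floor, and the bystanders are where they were. I hand the job in.

```bash
python3 -c "
from rig import order
print(order.close_job())"
```

```text
the job is handed in; nothing more can be done
None
```

The job is done and handed in at about 31 s of the 72 s allowed; the hand-in reports no verdict.

**What I did**
- I gripped the open-eye hook by its shank, twisted it about 92° round the strip, and drew it off to the stand's −y side. The standing hook stayed upright and did not move.
- I laid the open-eye hook flat in the y = −42 mm pocket and set the standing hook on its foot in the y = +42 mm pocket.
- I swung the keeper bar by its knob until it met a hard stop, with 11 N at the knob and no further travel. Then I opened the fingers and backed the arm clear.

**Last checks, from both cameras**
- **Keeper:** it reads shut, about −0.001 rad from the slope of the bar and about 0.009 rad from the knob. I never saw the click itself as a force peak. I take it as fully home from the hard stop and the bar's angle.
- **Hooks:** the stand's top is at 52–54 mm and the shank's top at about 25–27 mm. Both fit hooks sitting on the 4–5 mm tray floor.
- **Bystanders:** the jar, tag stack and gauge block are within the 4 mm measuring error of where they started.

**What went less smoothly**
- While I was placing the open-eye hook, the gripper pressed lightly on something at the −y side, probably the catch's stop tab. It was about 6 N, twice, and I cleared it by shifting 6 mm and then 3 mm.
- The fit of the tray's position left about 2 mm of doubt in y. The placings had room for that.

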